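# Take the filter out of the extractor box and shut its mouth

## Robot

A 6-joint arm with a two-finger parallel gripper is mounted at the origin on a cart in front of the work surface, level with it; the furniture and walls round the work are solid. World frame = base frame: x ahead of the robot, y to its left, z up, the work surface at z = 0. Lengths are in m, angles in rad, forces in N, time in s.
With the tool pointing down it reaches from about 0.15 to 0.775 m from the base axis. Payload 6.1 kg.
Tool frame: the origin (TCP) lies on the centre line of the jaws, within the pads' length; the fingertips stand 25 mm ahead of it and the grasp point (between the pads) lies 6 mm ahead of it; z points along the fingers, y is the line along which they close (so a half turn about z gives the same grasp; the last joint's range is limited). The gripper opens to 85 mm and grips with 20 to 120 N. Pads are 22 mm wide; open, the fingers measure 114 mm over their backs; the gripper's body (76 mm by 85 mm) begins 54 mm behind the grasp point. The pads swing forward as they close: fully open they stand 13 mm farther back than shut.
Start: joints at [1.284, 0.126, -0.04, 1.405, 0, 1.571], TCP at [0.149, 0.504, 0.229] pointing down, gripper open.
Joint ranges: [-2.72, 2.72], [-0.95, 1.95], [-1.27, 1.35], [-1.78, 2.02], [-1.46, 1.47], [-3.14, 3.14]. Speed limits (rad/s): [2.39, 2.39, 3.01, 3.14, 3.14, 3.14].

## Interface

Orientations are given as a unit quaternion [x, y, z, w].
In Python, from workcell import manip gives the robot as it stands. The module is installed in compiled form; this text tells all that it offers.
- The arm moves only by the tool move_arm, never from a script. Its argument "moves" is a list of rows, each an object of numbers: "tx", "ty", "tz": the shift along the tool's x, y, z in m; "rx", "ry", "rz": the turn, a rotation vector about the tool's x, y, z in degrees. A call has 1 to 5 rows; each row shifts and turns the commanded pose from where the row before left it, along the tool's axes as they then stand; what a row does not reach is not made up. A row lasts 1/10 s, in which the tool goes at most 50 mm and 8.59 degrees, less where a joint would pass 70% of its speed; a pose out of reach is approached as far as the arm can. A call with a gripper value outside its range is refused whole. "fingers" is the finger opening in m, from 0 to 0.0854, set as the call begins (left out, the last holds). The fingers move at their own pace and stop on an object; "squeeze" is the grip in N (left out, the last holds). Time passes only in rows, so rows that do not move let the fingers close. It gives the time, the measured TCP pose, the force, the opening and the grip force at its end, in the units of the state.
- manip.read_state(): the state, without advancing time (a new reading comes with each control period).
- manip.grab_frame(name): name is "scene" or "top" or "wrist"; returns a dict with "frame" (420x560x3 uint8, red, green, blue), "mtx" (3x3 intrinsics, pixels), "D" ([k1, k2, p1, p2, k3] as OpenCV has them; the pictures are not rectified), "world_to_cam" (4x4, takes a point from world to camera coordinates). Camera axes: x right, y down, z forward; pixel columns grow to the right and rows downward; lengths in m; the calibration is good to about 2 mm. A picture is of the moment at which its call begins. There is no depth.
- manip.finish_job(): hands the job in; it is judged then, once.
Trained networks look in a picture, given as the dict that the camera call returned (one of the last four; its "shot" number tells which), for a name from the list of things; names that differ only in an ending like _2 or _b are one class to them, and where a whole thing is asked for, a point or a joint stands for the part that bears it (a point fixed in the world has none). Each returns a list of dicts, best first, with "p" (0 to 1); they miss things now and then, are a little off and sometimes report something else, mostly with a low value. They report only what shows in the picture. A call takes as long as a camera call.
- manip.search_frame(query, picture): "box" ([left, top, right, bottom] in pixels, round what is visible of it).
- manip.masks_of(query, picture): "mask" (420x560 bool, what is visible of it) and "box" ([left, top, right, bottom] in pixels, round what is visible of it).
- manip.tip_of(query, picture): "pixel" ([row, column] in pixels: a listed point, or the origin of a listed thing).
The state is a dict: "clock": time; "joint_positions": joint angles; "joint_velocities": joint speeds; "joint_torque": joint torques, N m; "position": TCP position; "orientation": TCP orientation; "force": force on the tool from outside, world axes, zero at the start; "moment": the same for the moment, N m; "opening": opening from 0.0 (shut) to 1.0 (fully open); "grasp_force": force on a finger pad.
Only numpy, scipy, OpenCV 4.12 (cv2) and the standard library are available. Lean on these libraries where they do the work, as an engineer would, in place of code of your own. Each camera call takes 0.05 s, during which the arm holds its last target. There are 200 camera calls.

## Task

Take the filter panel out of the small extractor box for cleaning: turn the swing tab fully aside, lift the panel out by its ridge, and set it down flat, ridge up, inside the shallow steel tray without dropping it. Then push the shutter plate round on its pin until it is fully shut over the open mouth, and turn the tab back over it, pointing to the middle of the mouth. Leave the small white carton, the pliers and the tin of washers where they are.

Things in the scene. Friction and masses are not known exactly. Their poses are not given: they have to be found in the camera images.
- extractor: Grey extractor box lying mouth up, fixed, 170 x 170 mm, 60 mm high, square recess in its top. Origin at the centre of its underside, z up. The tab stands on its -y rim; the shutter's pin is near its (-x, +y) corner; an aluminium duct stub (52 mm wide, 32 mm long) sticks out of its -y side.
- tab (a joint): Steel swing tab 14 mm wide, 5 mm thick, underside 10 mm above the box top, reaching 42 mm from its vertical stud (point tab_pivot). 0: points along the box's +y to the middle of the mouth, 22 mm over the panel's edge; positive anticlockwise from above (to the box's -x), limits -1.7, 1.7; clear of the panel beyond 1.4 either way. Needs about 1 N at the post; stays where it is left.
- tab_post (a point): Top centre of the upright round thumb post on the tab, 10 mm diameter, rising 22 mm above the tab's upper face, 33 mm from the tab's pivot.
- tab_pivot (a point): The tab's pivot axis, at the height of the box's top face.
- filter_panel: Loose filter panel, 100 x 100 x 16 mm, about 0.15 kg: grey plastic rim round white pleats, grip ridge across the middle of its upper side. Origin at the centre of its underside, z up. At the start it lies 8 mm deep in the box's recess (2.5 mm play all round, on a ledge), its top 8 mm proud of the box; the shutter cannot close while it is there.
- panel_grip (a point): Middle of the top of the panel's grip ridge, 42 mm above the panel's underside; the ridge is 10 mm thick (along the panel's x), 50 mm long (along its y) and stands 26 mm above the rim.
- shutter (a joint): Aluminium shutter plate, 130 x 130 x 4 mm, 1 mm above the box top, turning on a vertical pin (point shutter_pin) 10 mm in from two edges. 0: shut over the mouth, square with the box, at a solid stop; grows anticlockwise from above to 2.05 rad. Starts parked at 1.6 to 1.95, sticking out beyond the box's +y side. Needs about 1 N at the lip; stays where it is left.
- shutter_lip (a point): Top of the outer face of the upright folded lip on the shutter's trailing edge: 80 mm long, 4 mm thick, 19 mm above the plate. The point is at mid-length, 78 mm from the pin along the edge and 10 mm out from it. Push on this outer face (the side with no plate) to shut it.
- shutter_pin (a point): Axis of the shutter's pin, at the height of the box's top face.
- tray: Shallow square steel tray, fixed, 165 x 165 mm outside, 159 x 159 mm inside, rim 24.5 mm high. Origin at the centre of its underside.
- tray_in (a point): Centre of the tray's inner floor.
- fuse_box: Bystander: small white carton with a band round its foot, 60 x 45 x 55 mm, origin under its centre.
- pliers: Bystander: pliers lying flat, 46 x 156 x 14 mm.
- washer_tin: Bystander: round open tin of washers, 64 mm wide, 28 mm high.

How it is judged:
On the way, in this order (a step that is already met when the one before it is completed fails the run):
1. the tab is turned aside (more than 1.2 rad either way) ((value of joint tab above 1.2 rad or value of joint tab below -1.2 rad)), for 0.1 s.
2. the filter panel is lifted clear of the box in the gripper (z of filter_panel in the frame of extractor above 0.075 m and contact force between the fingers and filter_panel above 0.5 N), for 0.1 s.
3. the panel lies flat in the tray, let go and still (z of filter_panel in the frame of tray_in below 0.01 m and x of filter_panel in the frame of tray_in between -0.035 and 0.035 m and y of filter_panel in the frame of tray_in between -0.035 and 0.035 m and angle between filter_panel's own z axis and vertical below 0.1 rad and linear speed of filter_panel below 0.03 m/s and contact force between the fingers and filter_panel below 0.1 N), for 0.2 s.
4. the shutter is shut over the mouth (value of joint shutter below 0.08 rad), for 0.1 s.
5. the tab is turned back over the shutter (value of joint tab between -0.35 and 0.35 rad and value of joint shutter below 0.08 rad), for 0.1 s.
At the end, for the whole second after the job is handed in: The filter panel lies flat (within 0.1 rad), ridge up and still on the tray's floor, inside its walls (within 35 mm of its centre each way); the shutter is shut (less than 0.08 rad open); the tab is back over it, within 0.35 rad of pointing to the middle of the mouth, and still (all of step 5 and z of filter_panel in the frame of tray_in below 0.01 m and x of filter_panel in the frame of tray_in between -0.035 and 0.035 m and y of filter_panel in the frame of tray_in between -0.035 and 0.035 m and angle between filter_panel's own z axis and vertical below 0.1 rad and linear speed of filter_panel below 0.03 m/s and velocity of joint tab between -0.1 and 0.1 rad/s); the robot touches nothing.
It fails at once if the filter panel is let fall from more than about 50 mm above the tray floor (height (world z) of filter_panel above 0.065 m and contact force between the fingers and filter_panel below 0.1 N).
It fails at once if the small white carton is moved more than 20 mm (distance of fuse_box from where it was at the start of the episode above 0.02 m).
It fails at once if the pliers is moved more than 20 mm (distance of pliers from where it was at the start of the episode above 0.02 m).
It fails at once if the tin of washers is moved more than 20 mm (distance of washer_tin from where it was at the start of the episode above 0.02 m).
It also fails if it takes over 72 s, if anything falls off the work surface, if the arm or the gripper's body presses on something with over 40 N, if the wrist force passes 120 N, or if a joint passes its speed limit or range.

## Working session

There is one attempt and no reset: what is moved stays moved. The work goes in short steps, Python scripts to look and compute and a tool call to move; the robot and the scene stay as the last step left them, time stands still between calls to the robot, and variables do not carry over. Pictures are saved under pics/ and viewed, at most 10 in all, crops included, and the job is handed in when it is done.

Besides the shell and the picture viewer there is one more tool, called as name(argument=value, ...), one argument or row to a line, values as JSON. move_arm: Moves the arm, as the interface text tells. Its arguments: {"type":"object","properties":{"moves":{"type":"array"},"fingers":{"type":"number"},"squeeze":{"type":"number"}},"required":["moves"]}

```bash
mkdir -p pics; cat > h.py <<'E'
import numpy as np, cv2
from workcell import manip
def ray(g,px):  # px=[row,col]
    n=cv2.undistortPoints(np.array([[[px[1],px[0]]]],float),g["mtx"],np.array(g["D"],float)).ravel()
    M=np.array(g["world_to_cam"]);R=M[:3,:3];t=M[:3,3]
    d=R.T@np.array([n[0],n[1],1.]);return -R.T@t,d
def atz(g,px,z):
    o,d=ray(g,px);return o+d*(z-o[2])/d[2]
def proj(g,P):
    M=np.array(g["world_to_cam"]);r,_=cv2.Rodrigues(M[:3,:3])
    p,_=cv2.projectPoints(np.array(P,float).reshape(-1,3),r,M[:3,3],g["mtx"],np.array(g["D"],float));return p.reshape(-1,2)
def save(g,n): cv2.imwrite("pics/"+n+".png",cv2.cvtColor(g["frame"],cv2.COLOR_RGB2BGR))
def tri(rs):
    A=np.zeros((3,3));b=np.zeros(3)
    for o,d in rs:
        d=d/np.linalg.norm(d);P=np.eye(3)-np.outer(d,d);A+=P;b+=P@o
    x=np.linalg.solve(A,b);return x,[np.linalg.norm((np.eye(3)-np.outer(d,d)/(d@d))@(x-o)) for o,d in rs]
E
cat > a.py <<'E'
from h import *
G={n:manip.grab_frame(n) for n in("scene","top")}
for n in G: save(G[n],n+"0")
np.set_printoptions(precision=3,suppress=True)
Z=dict(extractor=0,tab_post=.097,tab_pivot=.06,filter_panel=.052,panel_grip=.094,shutter_lip=.084,shutter_pin=.06,tray=0,tray_in=.002,fuse_box=0,pliers=0,washer_tin=0)
for q,z in Z.items():
    rs=[]
    for n,g in G.items():
        r=manip.tip_of(q,g)
        for k in r[:2]: print(q,n,round(k["p"],2),np.array(k["pixel"]),atz(g,k["pixel"],z))
        if r: rs.append(ray(g,r[0]["pixel"]))
    if len(rs)==2:print("   tri",*tri(rs))
print(manip.read_state())
E
python3 a.py
```

```text
extractor scene 0.76 [220.8 289.5] [0.585 0.191 0.   ]
tab_post scene 0.57 [206.  290.9] [0.54  0.144 0.097]
tab_post scene 0.44 [188.9 309.3] [0.619 0.165 0.097]
tab_post top 0.61 [165.2 294.8] [0.605 0.167 0.097]
   tri [0.601 0.179 0.052] [np.float64(0.019589701520394916), np.float64(0.019589701520394843)]
tab_pivot scene 0.62 [196.3 313.4] [0.643 0.172 0.06 ]
tab_pivot top 0.64 [154.2 295.3] [0.644 0.166 0.06 ]
tab_pivot top 0.38 [175.5 290.1] [0.589 0.18  0.06 ]
   tri [0.641 0.167 0.064] [np.float64(0.0017499515046813332), np.float64(0.0017499515046813393)]
filter_panel scene 0.68 [204.1 291. ] [0.587 0.191 0.052]
filter_panel scene 0.62 [208.8 206.9] [0.418 0.305 0.052]
filter_panel top 0.95 [182.6 286.5] [0.574 0.189 0.052]
   tri [0.575 0.186 0.06 ] [np.float64(0.004350755598715658), np.float64(0.004350755598715804)]
panel_grip scene 0.58 [190.6 292. ] [0.585 0.189 0.094]
panel_grip scene 0.5 [204.9 207.9] [0.399 0.27  0.094]
panel_grip top 0.92 [176.1 287.1] [0.579 0.186 0.094]
panel_grip top 0.42 [235.4 217.6] [0.439 0.349 0.094]
   tri [0.579 0.185 0.099] [np.float64(0.00
[... 1219 characters left out ...]
296 0.264 0.   ]
pliers top 0.9 [298.7 255.9] [0.293 0.268 0.   ]
   tri [ 0.295  0.267 -0.001] [np.float64(0.0025045095401378366), np.float64(0.002504509540137832)]
washer_tin top 0.71 [168.5 216.4] [0.627 0.374 0.   ]
{'clock': 1.3, 'joint_positions': array([ 1.284,  0.126, -0.04 ,  1.405,  0.   ,  1.571]), 'joint_velocities': array([-0.   , -0.   ,  0.001, -0.   , -0.   , -0.001]), 'joint_torque': array([  0.   , -43.571,  35.309,   0.001,  -0.   ,  -0.   ]), 'position': array([0.149, 0.504, 0.229]), 'orientation': array([ 0.143,  0.99 , -0.   , -0.   ]), 'force': array([ 0.489,  0.128, -0.051]), 'moment': array([ 0.025,  0.024, -0.018]), 'grasp_force': 0.0, 'opening': 0.9983629108773147}
```

```bash
cd pics; python3 -c "
import cv2
a=cv2.imread('top0.png')[90:330,140:440];cv2.imwrite('topc.png',cv2.resize(a,(750,600),interpolation=3))
a=cv2.imread('scene0.png')[130:330,130:400];cv2.imwrite('scenec.png',cv2.resize(a,(800,592),interpolation=3))"
```

```text
(no output)
```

View pics/topc.png

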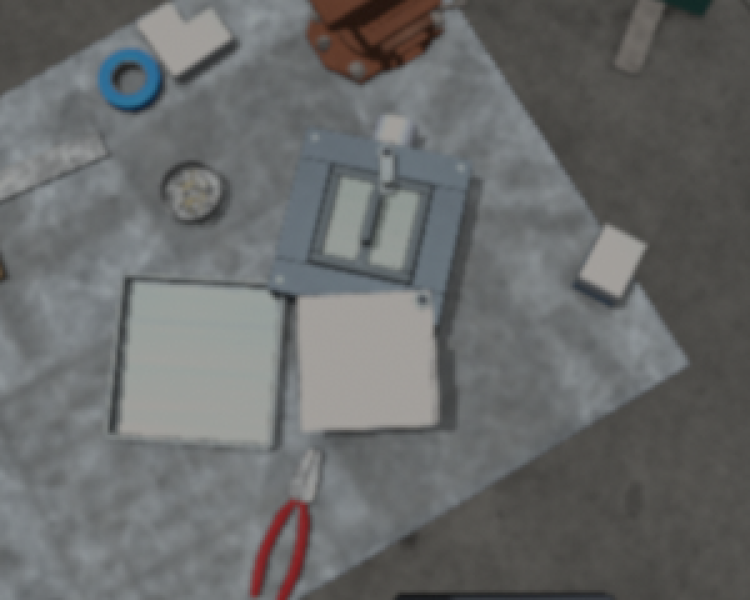

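View pics/scenec.png

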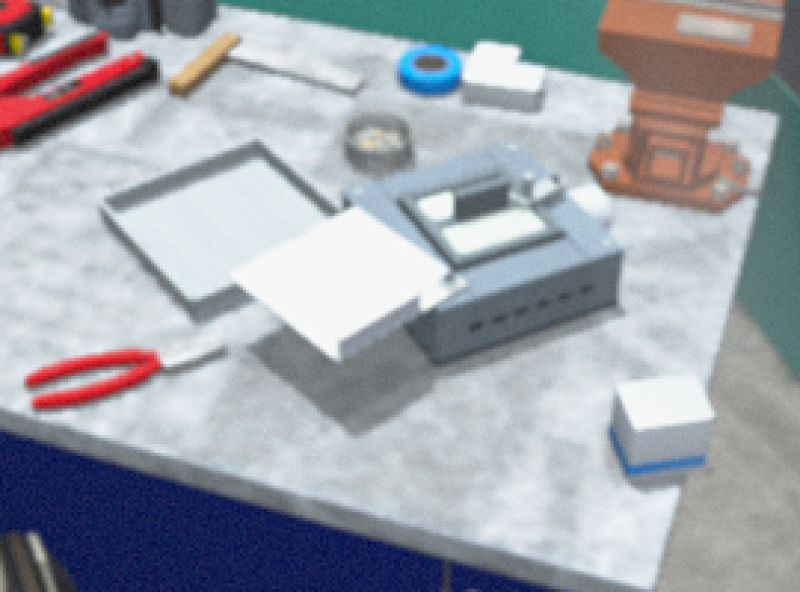

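The top and scene pictures agree on the layout. In the top crop the tab and duct are at the far side (388,165), the ridge is at (370,220), the shutter is parked near the robot (365,360), and the tray is on the left (195,360). The tool yaw already nearly matches the ridge, so I'll move closer and measure again.

move_arm(
  moves=[
    {"tx": -0.042, "ty": -0.019},
    {"tx": -0.042, "ty": -0.019},
    {"tx": -0.042, "ty": -0.019},
    {"tx": -0.042, "ty": -0.019},
    {"tx": -0.042, "ty": -0.019},
  ],
  fingers=0.03,
)

```text
invalid input at $.moves[0]: expected keys tx, ty, tz, rx, ry, rz
```

move_arm(
  moves=[
    {"tx": -0.042, "ty": -0.019},
    {"tx": -0.042, "ty": -0.019},
    {"tx": -0.042, "ty": -0.019},
    {"tx": -0.042, "ty": -0.019},
    {"tx": -0.042, "ty": -0.019},
  ],
)

```text
invalid input at $.moves[0]: expected keys tx, ty, tz, rx, ry, rz
```

```bash
cat > b.py <<'E'
from h import *
import sys
from scipy.optimize import least_squares
np.set_printoptions(precision=4,suppress=True)
g=manip.grab_frame("wrist");save(g,sys.argv[1])
Z=dict(tab_post=.097,tab_pivot=.06,panel_grip=.094,shutter_lip=.084,shutter_pin=.06,tray_in=.002)
for q,z in Z.items():
    for k in manip.tip_of(q,g)[:2]: print(q,round(k["p"],2),np.array(k["pixel"]),atz(g,k["pixel"],z))
s=manip.read_state();print(s["clock"],s["position"],s["orientation"],s["opening"])
print("cam",-g["world_to_cam"][:3,:3].T@g["world_to_cam"][:3,3])
E
python3 b.py w1; python3 - <<'E'
from h import *
g=manip.grab_frame("top")
for px in ([122,284],[110,275],[115,315]): print(px,[atz(g,px,z).round(3) for z in(0,.1)])
E
```

```text
1.65 [0.1485 0.5035 0.2287] [0.1429 0.9897 0.     0.    ] 0.9967923463908578
cam [0.0813 0.5228 0.3746]
[122, 284] [array([0.752, 0.196, 0.   ]), array([0.713, 0.192, 0.1  ])]
[110, 275] [array([0.787, 0.22 , 0.   ]), array([0.744, 0.214, 0.1  ])]
[115, 315] [array([0.771, 0.114, 0.   ]), array([0.729, 0.117, 0.1  ])]
```

View pics/w1.png

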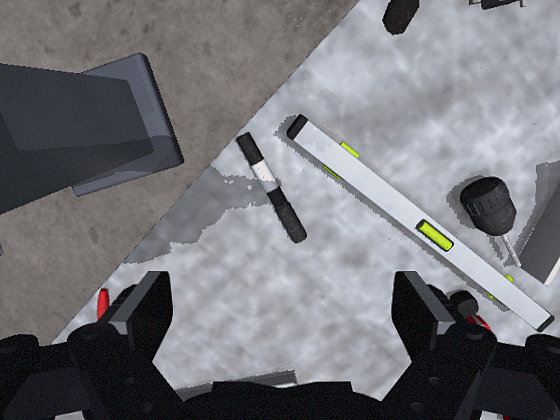

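The arm did not move because each row needs all six keys. The wrist view only shows the bench tools and the fingers at the bottom, near (150,300) and (410,300).

move_arm(
  moves=[
    {"tx": -0.042, "ty": -0.019, "tz": 0, "rx": 0, "ry": 0, "rz": 0},
    {"tx": -0.042, "ty": -0.019, "tz": 0, "rx": 0, "ry": 0, "rz": 0},
    {"tx": -0.042, "ty": -0.019, "tz": 0, "rx": 0, "ry": 0, "rz": 0},
    {"tx": -0.042, "ty": -0.019, "tz": 0, "rx": 0, "ry": 0, "rz": 0},
    {"tx": -0.042, "ty": -0.019, "tz": 0, "rx": 0, "ry": 0, "rz": 0},
  ],
  fingers=0.03,
)

```text
clock: 2.2
position: [0.3241, 0.3517, 0.2289]
orientation: [0.143, 0.99, 0.0, 0.0]
force: [0.5, 0.9, -0.2]
opening: 0.349
grasp_force: 0.0
```

move_arm(
  moves=[
    {"tx": -0.042, "ty": -0.019, "tz": 0, "rx": 0, "ry": 0, "rz": 0},
    {"tx": -0.042, "ty": -0.019, "tz": 0, "rx": 0, "ry": 0, "rz": 0},
    {"tx": -0.042, "ty": -0.019, "tz": 0, "rx": 0, "ry": 0, "rz": 0},
    {"tx": -0.042, "ty": -0.019, "tz": 0, "rx": 0, "ry": 0, "rz": 0},
    {"tx": -0.042, "ty": -0.019, "tz": 0, "rx": 0, "ry": 0, "rz": 0},
  ],
)

```text
clock: 2.7
position: [0.4989, 0.2009, 0.2289]
orientation: [0.143, 0.99, 0.0, 0.0]
force: [-0.8, 1.3, 0.2]
opening: 0.355
grasp_force: 0.0
```

```bash
python3 b.py w2
```

```text
tab_post 0.93 [335.7 287.2] [0.6178 0.1704 0.097 ]
tab_pivot 0.75 [344.8 294.6] [0.6547 0.1678 0.06  ]
panel_grip 0.53 [273.1 287.9] [0.5626 0.187  0.094 ]
shutter_lip 0.63 [134.4 153.1] [0.4265 0.1189 0.084 ]
shutter_pin 0.95 [213.2 211.8] [0.5045 0.135  0.06  ]
tray_in 0.87 [ 85.2 430.6] [0.4563 0.3613 0.002 ]
tray_in 0.43 [273.1 286.9] [0.6053 0.1751 0.002 ]
3.05 [0.4969 0.2032 0.2288] [ 0.1423  0.9898  0.0001 -0.0001] 0.35114219038688743
cam [0.4316 0.2202 0.3748]
```

View pics/w2.png

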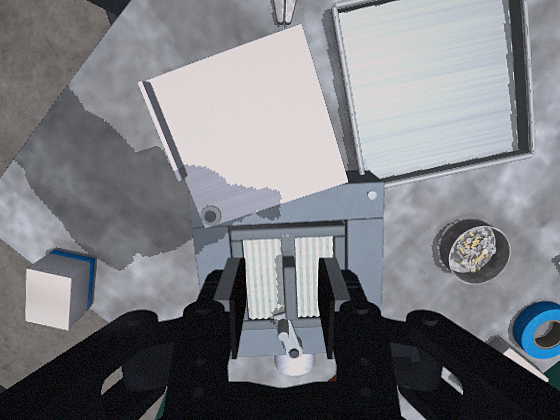

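The wrist view shows the box seen between the fingers: ridge near (288,265), tab stud near (294,352), pin at (212,215), and the box's (+x,+y) corner at (384,180). Next I'll fit the box pose to all the views and check the overlay.

```bash
cat > fit.py <<'E'
from h import *
from scipy.optimize import least_squares
np.set_printoptions(precision=4,suppress=True)
w=manip.grab_frame("wrist");t=manip.grab_frame("top");s=manip.grab_frame("scene")
T0={"tab_pivot":[154.2,295.3],"panel_grip":[176.1,287.1],"shutter_pin":[205.9,306.7],"shutter_lip":[239.9,314.9]}
S0={"tab_pivot":[196.3,313.4],"panel_grip":[190.6,292],"shutter_pin":[226.3,282.5],"shutter_lip":[235.5,258.9]}
W0={"tab_pivot":[344.8,294.6],"panel_grip":[273.1,287.9],"shutter_pin":[213.2,211.8],"shutter_lip":[134.4,153.1],"corner":[180,384]}
def pts(p):
    x,y,a,sh=p;R=np.array([[np.cos(a),-np.sin(a)],[np.sin(a),np.cos(a)]])
    pin=np.array([-.055,.055]);l=pin+np.array([[np.cos(sh),-np.sin(sh)],[np.sin(sh),np.cos(sh)]])@[.078,.010]
    L=dict(tab_pivot=(0,-.07,.06),panel_grip=(0,0,.094),shutter_pin=(*pin,.06),shutter_lip=(*l,.084),corner=(.085,.085,.06))
    return {k:np.r_[R@np.array(v[:2])+[x,y],v[2]] for k,v in L.items()}
def res(p):
    P=pts(p);return np.concatenate([(proj(g,P[k])[0]-np.array(o[k])[::-1])/sc for g,o,sc in((w,W0,2.5),(t,T0,1),(s,S0,1.2)) for k in o])
r=least_squares(res,[.574,.187,np.pi/2-.27+0,1.75],loss="soft_l1")
print("box x y yaw sh",r.x,r.cost);print(res(r.x).reshape(-1,2))
for k,v in pts(r.x).items():print(k,v)
x,y,a,sh=r.x;R=np.array([[np.cos(a),-np.sin(a)],[np.sin(a),np.cos(a)]])
img=[]
for g in(w,t):
    f=cv2.cvtColor(g["frame"],cv2.COLOR_RGB2BGR).copy()
    for h,z in((.085,.06),(.05,.068),(.0525,.06)):
        q=np.array([[i,j] for i,j in((-h,-h),(h,-h),(h,h),(-h,h))])@R.T+[x,y]
        cv2.polylines(f,[proj(g,np.c_[q,[z]*4]).round().astype(int)],True,(0,0,255),1)
    q=np.array([[0,-.07],[0,-.028]])@R.T+[x,y]
    cv2.polylines(f,[proj(g,np.c_[q,[.075]*2]).round().astype(int)],False,(0,255,0),1)
    img.append(f)
a=cv2.resize(img[0][160:390,170:410],(400,383),interpolation=3);b=cv2.resize(img[1][120:250,240:350],(324,383),interpolation=3)
cv2.imwrite("pics/fit.png",np.hstack([a,b]))
E
python3 fit.py
```

```text
box x y yaw sh [0.5743 0.1835 1.3372 1.927 ] 29.106755991780066
[[-2.3105 -3.0826]
 [-0.873   6.5286]
 [ 3.1629  1.6614]
 [ 2.4155  3.3439]
 [-1.5937 -1.7222]
 [-0.4036  0.4848]
 [ 0.9895  1.9012]
 [-1.0966  1.9853]
 [-0.4394 -1.9374]
 [ 0.8479  0.8534]
 [-1.4184  2.42  ]
 [-1.6836 -1.4089]
 [ 1.3828 -0.4234]]
tab_pivot [0.6424 0.1672 0.06  ]
panel_grip [0.5743 0.1835 0.094 ]
shutter_pin [0.5081 0.1427 0.06  ]
shutter_lip [0.4319 0.1232 0.084 ]
corner [0.5113 0.2858 0.06  ]
```

View pics/fit.png

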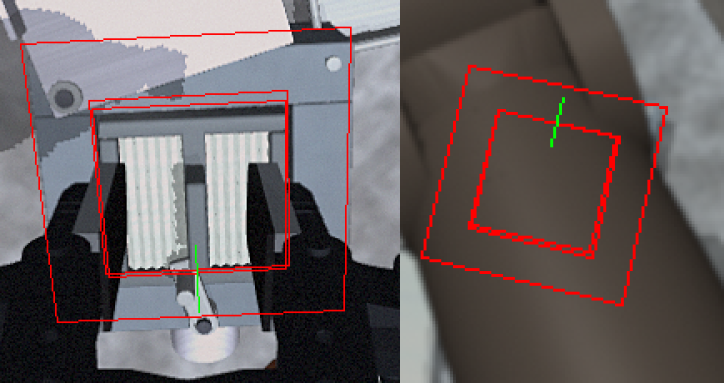

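The overlay is a few degrees off in yaw (the observed bottom rim is level at crop row 330). The tab also starts turned to the box's -x by about 0.3–0.4 rad: stud (205,325), tip (178,262). I'll back off for an unobstructed wrist view.

move_arm(
  moves=[
    {"tx": 0.03, "ty": 0.003, "tz": -0.015, "rx": 0, "ry": 0, "rz": 0},
    {"tx": 0.03, "ty": 0.003, "tz": -0.015, "rx": 0, "ry": 0, "rz": 0},
    {"tx": 0.03, "ty": 0.003, "tz": -0.015, "rx": 0, "ry": 0, "rz": 0},
    {"tx": 0.0, "ty": 0, "tz": 0, "rx": 0, "ry": 0, "rz": 0},
  ],
)

```text
clock: 3.6
position: [0.4115, 0.2382, 0.2766]
orientation: [0.141, 0.99, 0.001, 0.001]
force: [0.6, 0.3, 0.0]
opening: 0.353
grasp_force: 0.0
```

```bash
python3 b.py w3; python3 - <<'E'
from h import *
g=manip.grab_frame("top")
C=lambda c,z:atz(g,[c[1]/2.5+90-.3,c[0]/2.5+140-.3],z)
for z,cs in((.06,[(310,132),(470,165),(272,292)]),(.068,[(333,163),(432,185),(410,282),(310,258)])):
    for c in cs: print(c,C(c,z).round(4))
w=manip.grab_frame("wrist")
for q in("extractor","filter_panel","tab","shutter","tray"):
    for k in manip.masks_of(q,w)[:1]:
        c,_=cv2.findContours(k["mask"].astype(np.uint8),0,1);c=max(c,key=cv2.contourArea)
        print(q,round(k["p"],2),k["box"],cv2.approxPolyDP(c,4,True).reshape(-1,2).tolist())
E
```

```text
tab_post 0.8 [384.9 271. ] [0.6171 0.1668 0.097 ]
tab_pivot 0.94 [382.6 279. ] [0.6476 0.1666 0.06  ]
panel_grip 0.9 [352.3 276.7] [0.5815 0.1836 0.094 ]
shutter_lip 0.83 [230.2 167.9] [0.4277 0.1203 0.084 ]
shutter_pin 0.71 [284.5 210.9] [0.5041 0.1327 0.06  ]
tray_in 0.61 [175.4 396.9] [0.4591 0.3618 0.002 ]
3.95 [0.4142 0.2363 0.2729] [ 0.1432  0.9897 -0.0005 -0.0005] 0.3547041722987312
cam [0.3437 0.2568 0.4224]
(310, 132) [0.6755 0.2448 0.06  ]
(470, 165) [0.6385 0.0863 0.06  ]
(272, 292) [0.5133 0.2811 0.06  ]
(333, 163) [0.6403 0.2213 0.068 ]
(432, 185) [0.6162 0.1243 0.068 ]
(410, 282) [0.5198 0.1471 0.068 ]
(310, 258) [0.5448 0.2436 0.068 ]
extractor 0.95 [155.4, 139.7, 354.8, 388.5] [[286, 139], [156, 188], [187, 261], [195, 262], [199, 291], [205, 277], [222, 268], [229, 256], [245, 258], [247, 292], [316, 289], [320, 256], [334, 256], [341, 268], [357, 274], [347, 240], [339, 247], [336, 240], [319, 239]]
filter_panel 0.83 [236.8, 289.2, 326.6, 377.5] [[315, 290], [245, 295], [238, 350], [241, 377], [265, 376], [269, 362], [286, 375], [325, 371]]
tab 0.66 [266.5, 361.9, 289.9, 386.5] [[266, 367], [269, 385], [289, 385], [274, 364]]
shutter 0.67 [158.3, 143.3, 327.2, 283.0] [[287, 140], [165, 180], [156, 188], [180, 248], [201, 279], [223, 268], [229, 257], [245, 259], [250, 283], [317, 264], [325, 255]]
tray 0.65 [313.5, 80.7, 488.5, 259.1] [[476, 80], [314, 114], [339, 245], [347, 239], [356, 257], [486, 231]]
```

View pics/w3.png

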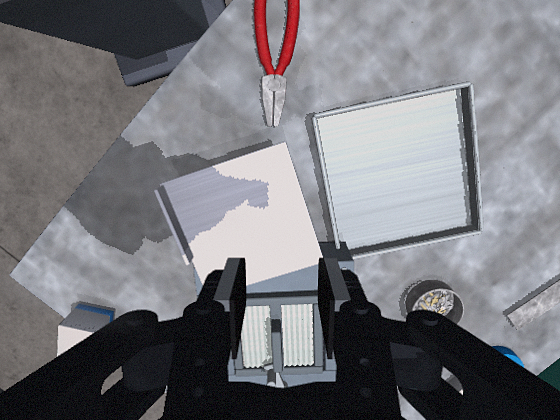

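The wrist view shows the tab tip near (267,367), the panel between the fingers, and the tray centred near (395,175). From the hand-picked top-view corners the box centre is about (0.578,0.184), yaw 1.342, with the pivot at (0.645,0.167) and the tab at about +0.25. I'll straddle the post and check before turning it.

move_arm(
  moves=[
    {"tx": -0.042, "ty": -0.002, "tz": 0.014, "rx": 0, "ry": 0, "rz": 0},
    {"tx": -0.042, "ty": -0.002, "tz": 0.014, "rx": 0, "ry": 0, "rz": 0},
    {"tx": -0.042, "ty": -0.002, "tz": 0.014, "rx": 0, "ry": 0, "rz": -5.9},
    {"tx": -0.042, "ty": 0.002, "tz": 0.014, "rx": 0, "ry": 0, "rz": -5.9},
    {"tx": -0.04, "ty": 0.009, "tz": 0.014, "rx": 0, "ry": 0, "rz": -5.9},
  ],
  fingers=0.04,
)

```text
clock: 4.8
position: [0.617, 0.1936, 0.2033]
orientation: [-0.012, 1.0, -0.0, 0.0]
force: [-0.1, 1.1, 0.6]
opening: 0.471
grasp_force: 0.0
```

move_arm(
  moves=[
    {"tx": 0, "ty": 0, "tz": 0.0, "rx": 0, "ry": 0, "rz": 0},
    {"tx": 0, "ty": 0, "tz": 0.0, "rx": 0, "ry": 0, "rz": 0},
  ],
)

```text
clock: 5.0
position: [0.6153, 0.1949, 0.2019]
orientation: [-0.01, 1.0, -0.0, -0.002]
force: [-0.9, -0.1, 0.5]
opening: 0.474
grasp_force: 0.0
```

```bash
python3 b.py w4
```

```text
tab_post 0.71 [210.9 241.1] [0.6186 0.166  0.097 ]
tab_pivot 0.6 [235.7 246.8] [0.6503 0.1665 0.06  ]
panel_grip 0.75 [156.6 265.2] [0.5809 0.1823 0.094 ]
shutter_lip 0.33 [98.8 12.2] [0.5445 0.0048 0.084 ]
shutter_pin 0.85 [ 42.8 202. ] [0.5047 0.1347 0.06  ]
5.35 [0.6147 0.1954 0.2051] [-0.0113  0.9999  0.0003  0.0009] 0.469957864624468
cam [0.5457 0.1929 0.348 ]
```

View pics/w4.png

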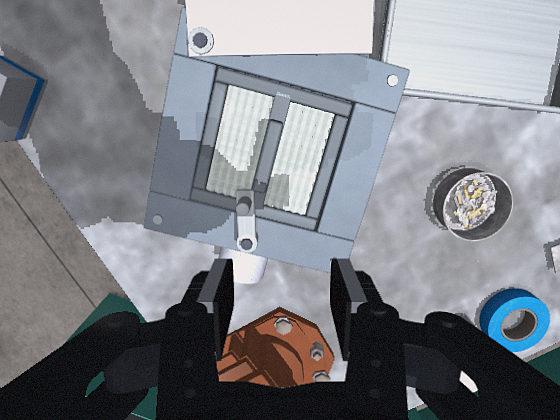

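A clear wrist view: box corners near (409,68), (348,272) and (145,227), post top near (244,206), stud near (247,244). The tool sits about 29 mm too far toward +y. I'll measure from these.

```bash
python3 - <<'E'
from h import *
g=manip.grab_frame("wrist")
for n,c,z in(("c++",(409,68),.06),("c+-",(348,272),.06),("c--",(145,227),.06),("ridge far",(280,98),.094),("post",(244,206),.097),("tip",(243,190),.075),("stud",(247,244),.078),("pin",(201,41),.066),
 ("panel bl",(192,201),.068),("panel br",(312,222),.068),("p tr",(352,105),.068),("p tl",(217,82),.068)):
    print(n,atz(g,c[::-1],z).round(4))
w=g
for q in("filter_panel","tab"):
    for k in manip.masks_of(q,w)[:1]:
        c,_=cv2.findContours(k["mask"].astype(np.uint8),0,1);c=max(c,key=cv2.contourArea)
        print(q,round(k["p"],2),k["box"],cv2.minAreaRect(c))
E
```

```text
c++ [0.5181 0.2864 0.06  ]
c+- [0.6826 0.2528 0.06  ]
c-- [0.6462 0.083  0.06  ]
ridge far [0.5424 0.1921 0.094 ]
post [0.6159 0.1684 0.097 ]
tip [0.6096 0.1656 0.075 ]
stud [0.6519 0.1687 0.078 ]
pin [0.5042 0.1353 0.066 ]
panel bl [0.621  0.1249 0.068 ]
panel br [0.636  0.2193 0.068 ]
p tr [0.5458 0.2446 0.068 ]
p tl [0.532  0.1465 0.068 ]
filter_panel 0.97 [187.5, 69.6, 352.3, 230.3] ((267.4710693359375, 148.739990234375), (137.98828125, 134.49465942382812), 14.688786506652832)
tab 0.8 [234.7, 187.4, 257.3, 252.8] ((245.9673614501953, 219.35806274414062), (61.26071548461914, 21.277029037475586), 88.36341857910156)
```

move_arm(
  moves=[
    {"tx": 0, "ty": -0.026, "tz": 0.008, "rx": 0, "ry": 0, "rz": 0},
    {"tx": 0, "ty": 0, "tz": 0.03, "rx": 0, "ry": 0, "rz": 0},
    {"tx": 0, "ty": 0, "tz": 0.03, "rx": 0, "ry": 0, "rz": 0},
    {"tx": 0, "ty": 0, "tz": 0.03, "rx": 0, "ry": 0, "rz": 0},
  ],
)

```text
clock: 5.9
position: [0.6159, 0.169, 0.1051]
orientation: [-0.011, 1.0, 0.0, 0.001]
force: [-1.2, 0.2, -0.3]
opening: 0.465
grasp_force: 0.0
```

move_arm(
  moves=[
    {"tx": 0, "ty": 0, "tz": 0, "rx": 0, "ry": 0, "rz": 0},
    {"tx": 0, "ty": 0, "tz": 0, "rx": 0, "ry": 0, "rz": 0},
    {"tx": 0, "ty": 0, "tz": 0, "rx": 0, "ry": 0, "rz": 0},
  ],
  fingers=0.016,
)

```text
clock: 6.2
position: [0.6168, 0.1696, 0.1078]
orientation: [-0.011, 1.0, 0.0, 0.001]
force: [0.2, 0.1, 0.8]
opening: 0.185
grasp_force: 0.0
```

move_arm(
  moves=[
    {"tx": -0.0003, "ty": -0.0043, "tz": 0, "rx": 0, "ry": 0, "rz": -7.5},
    {"tx": -0.0003, "ty": -0.0043, "tz": 0, "rx": 0, "ry": 0, "rz": -7.5},
    {"tx": -0.0003, "ty": -0.0043, "tz": 0, "rx": 0, "ry": 0, "rz": -7.5},
    {"tx": -0.0003, "ty": -0.0043, "tz": 0, "rx": 0, "ry": 0, "rz": -7.5},
    {"tx": -0.0003, "ty": -0.0043, "tz": 0, "rx": 0, "ry": 0, "rz": -7.5},
  ],
)

```text
clock: 6.7
position: [0.6244, 0.1495, 0.1082]
orientation: [-0.334, 0.942, -0.0, 0.002]
force: [-0.4, -0.5, 0.6]
opening: 0.191
grasp_force: 0.0
```

move_arm(
  moves=[
    {"tx": -0.0003, "ty": -0.0043, "tz": 0, "rx": 0, "ry": 0, "rz": -7.5},
    {"tx": -0.0003, "ty": -0.0043, "tz": 0, "rx": 0, "ry": 0, "rz": -7.5},
    {"tx": -0.0003, "ty": -0.0043, "tz": 0, "rx": 0, "ry": 0, "rz": -7.5},
    {"tx": -0.0003, "ty": -0.0043, "tz": 0, "rx": 0, "ry": 0, "rz": -7.5},
    {"tx": -0.0003, "ty": -0.0043, "tz": 0, "rx": 0, "ry": 0, "rz": -7.5},
  ],
)

```text
clock: 7.2
position: [0.6424, 0.1382, 0.1081]
orientation: [-0.62, 0.785, -0.001, 0.002]
force: [0.5, -0.4, -0.4]
opening: 0.189
grasp_force: 0.0
```

move_arm(
  moves=[
    {"tx": -0.0003, "ty": -0.0043, "tz": 0, "rx": 0, "ry": 0, "rz": -7.5},
    {"tx": 0, "ty": 0, "tz": 0, "rx": 0, "ry": 0, "rz": 0},
    {"tx": 0, "ty": 0, "tz": 0, "rx": 0, "ry": 0, "rz": 0},
  ],
)

```text
clock: 7.5
position: [0.646, 0.1375, 0.1071]
orientation: [-0.666, 0.746, -0.0, 0.001]
force: [-0.0, -0.7, 0.7]
opening: 0.188
grasp_force: 0.0
```

```bash
python3 -c "
from h import *
s=manip.read_state();print(s)"
```

```text
{'clock': 7.5, 'joint_positions': array([ 2.09702219e-01,  4.02499584e-01,  5.43873858e-02,  1.22064374e+00,
        1.69143288e-05, -1.24923831e+00]), 'joint_velocities': array([ 0.00074642, -0.0001797 , -0.01221178, -0.0023315 ,  0.00021115,
       -0.00489713]), 'joint_torque': array([-1.04132958e-01, -6.04568052e+01,  3.49744534e+01, -4.43397753e-02,
       -5.69909826e-03, -7.46370689e-02]), 'position': array([0.64595566, 0.13748464, 0.10710208]), 'orientation': array([-6.66474455e-01,  7.45527169e-01, -4.99368638e-04,  8.89662208e-04]), 'force': array([-0.01162645, -0.69749254,  0.73580767]), 'moment': array([-0.06051637, -0.0276867 ,  0.01171116]), 'grasp_force': 0.0, 'opening': 0.18810814609631232}
```

move_arm(
  moves=[
    {"tx": 0, "ty": 0, "tz": -0.045, "rx": 0, "ry": 0, "rz": 0},
    {"tx": 0, "ty": 0, "tz": -0.045, "rx": 0, "ry": 0, "rz": 0},
    {"tx": -0.0195, "ty": 0.035, "tz": 0, "rx": 0, "ry": 0, "rz": 0},
    {"tx": -0.0195, "ty": 0.035, "tz": 0, "rx": 0, "ry": 0, "rz": 8},
    {"tx": 0, "ty": 0, "tz": 0, "rx": 0, "ry": 0, "rz": 8},
  ],
  fingers=0.05,
)

```text
clock: 8.0
position: [0.577, 0.1859, 0.1977]
orientation: [-0.555, 0.832, 0.0, 0.001]
force: [-1.0, -0.5, -0.1]
opening: 0.582
grasp_force: 0.0
```

move_arm(
  moves=[
    {"tx": 0, "ty": 0, "tz": 0, "rx": 0, "ry": 0, "rz": 8},
    {"tx": 0, "ty": 0, "tz": 0, "rx": 0, "ry": 0, "rz": 8},
    {"tx": 0, "ty": 0, "tz": 0, "rx": 0, "ry": 0, "rz": 8},
    {"tx": 0, "ty": 0, "tz": 0, "rx": 0, "ry": 0, "rz": 8},
    {"tx": 0, "ty": 0, "tz": 0, "rx": 0, "ry": 0, "rz": 8},
  ],
)

```text
clock: 8.5
position: [0.5799, 0.1839, 0.1965]
orientation: [-0.236, 0.972, 0.0, 0.001]
force: [0.1, -0.2, -0.9]
opening: 0.583
grasp_force: 0.0
```

move_arm(
  moves=[
    {"tx": 0, "ty": 0, "tz": 0, "rx": 0, "ry": 0, "rz": 8},
    {"tx": 0, "ty": 0, "tz": 0, "rx": 0, "ry": 0, "rz": 8},
    {"tx": 0, "ty": 0, "tz": 0, "rx": 0, "ry": 0, "rz": 8},
    {"tx": 0, "ty": 0, "tz": 0, "rx": 0, "ry": 0, "rz": 8},
    {"tx": 0, "ty": 0, "tz": 0, "rx": 0, "ry": 0, "rz": 8},
  ],
)

```text
clock: 9.0
position: [0.5799, 0.1838, 0.1965]
orientation: [0.111, 0.994, 0.0, 0.0]
force: [0.0, -0.5, 0.6]
opening: 0.585
grasp_force: 0.0
```

```bash
python3 b.py w5
```

```text
tab_post 0.78 [262.1 269.3] [0.6164 0.1661 0.097 ]
tab_pivot 0.59 [281.2 281.9] [0.6513 0.1674 0.06  ]
panel_grip 0.59 [208.5 281.2] [0.5805 0.1828 0.094 ]
shutter_pin 0.7 [108.3 194.9] [0.5019 0.1359 0.06  ]
tray_in 0.52 [283.1 281.5] [0.682  0.1602 0.002 ]
9.35 [0.5799 0.1837 0.1959] [0.1059 0.9944 0.0001 0.0001] 0.587255379176123
cam [0.5113 0.1986 0.3423]
```

View pics/w5.png

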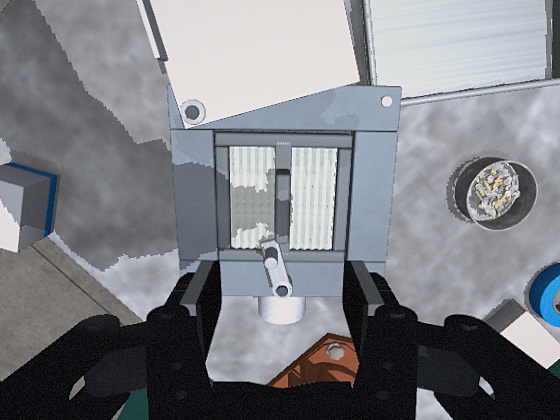

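The wrist view shows the tab still pointing near (269,250) from its stud at (282,290), so the sweep missed it, most likely by passing above the post. I'll check the post's height by triangulating.

```bash
python3 - <<'E'
from h import *
np.set_printoptions(precision=4,suppress=True)
G={n:manip.grab_frame(n) for n in("wrist","scene","top")}
w=G["wrist"]
for n,c,z in(("post",(270,258),.097),("stud",(282,290),.078)):print(n,atz(w,c[::-1],z))
for q in("tab_post","tab_pivot","panel_grip"):
    rs=[]
    for n,g in G.items():
        r=manip.tip_of(q,g)
        if r: rs.append(ray(g,r[0]["pixel"]));print(q,n,round(r[0]["p"],2),r[0]["pixel"])
    if len(rs)>1:print("tri",*tri(rs))
for n,g in G.items():
    for k in manip.masks_of("tab",g)[:1]: 
        ys,xs=np.where(k["mask"]);print(n,"tabmask",round(k["p"],2),k["box"])
        print([ (r,xs[ys==r].min(),xs[ys==r].max()) for r in np.unique(ys)[::3]])
# fingertip check: where do tips project? TCP+25mm along z
s=manip.read_state();p=s["position"];print(p)
for dz in(.0,.025):
    print(dz,[proj(w,p+np.array([0.28*d,.96*d,-dz]))[0].round(0) for d in(-.025,.025)])
E
```

```text
post [0.6133 0.1676 0.097 ]
stud [0.6496 0.1684 0.078 ]
tab_post wrist 0.87 [264.2, 268.0]
tab_post scene 0.51 [189.8, 307.4]
tab_post top 0.71 [300.4, 252.1]
tri [0.4389 0.1649 0.2605] [np.float64(0.10253171797067945), np.float64(0.13120766558164496), np.float64(0.1687168014530602)]
tab_pivot wrist 0.68 [281.0, 278.7]
tab_pivot scene 0.98 [193.6, 314.1]
tab_pivot top 0.37 [235.2, 220.3]
tri [0.5289 0.2065 0.171 ] [np.float64(0.06486310774335957), np.float64(0.11316661148804778), np.float64(0.15706460839014402)]
panel_grip wrist 0.64 [260.2, 269.0]
panel_grip scene 0.76 [191.0, 293.3]
tri [0.5954 0.1751 0.105 ] [np.float64(0.016217067737211873), np.float64(0.016217067737211665)]
wrist tabmask 0.56 [258.3, 238.4, 294.5, 299.1]
[(np.int64(239), np.int64(270), np.int64(273)), (np.int64(242), np.int64(261), np.int64(275)), (np.int64(245), np.int64(260), np.int64(278)), (np.int64(248), np.int64(261), np.int64(279)), (np.int64(251), np.int64(262), np.int64(280)), (np.int64(254), np.int64(262), np.int64(282)), (np.int64(257), np.int64(263), np.int64(283)), (np.int64(260), np.int64(264), np.
[... 1219 characters left out ...]
, np.int64(280)), (np.int64(228), np.int64(259), np.int64(281)), (np.int64(231), np.int64(259), np.int64(282)), (np.int64(234), np.int64(259), np.int64(283)), (np.int64(237), np.int64(259), np.int64(283)), (np.int64(240), np.int64(259), np.int64(284)), (np.int64(243), np.int64(259), np.int64(285)), (np.int64(246), np.int64(259), np.int64(286)), (np.int64(249), np.int64(259), np.int64(287)), (np.int64(252), np.int64(259), np.int64(288)), (np.int64(255), np.int64(259), np.int64(289)), (np.int64(258), np.int64(259), np.int64(290)), (np.int64(261), np.int64(260), np.int64(291))]
[0.58   0.1837 0.1957]
0.0 [array([224., 269.]), array([341., 276.])]
0.025 [array([232., 247.]), array([334., 254.])]
```

Scene and wrist rays agree on a post top at about (0.615,0.168,0.097), so the fingertips must sit higher than I took. I'll straddle the post again and go down in small steps, watching the force.

move_arm(
  moves=[
    {"tx": -0.0377, "ty": -0.0087, "tz": 0, "rx": 0, "ry": 0, "rz": -6},
    {"tx": 0, "ty": 0, "tz": 0.03, "rx": 0, "ry": 0, "rz": -6},
    {"tx": 0, "ty": 0, "tz": 0.03, "rx": 0, "ry": 0, "rz": 0},
    {"tx": 0, "ty": 0, "tz": 0.029, "rx": 0, "ry": 0, "rz": 0},
  ],
  fingers=0.04,
)

```text
clock: 10.5
position: [0.6152, 0.167, 0.1056]
orientation: [0.002, 1.0, 0.0, 0.0]
force: [-0.5, 0.1, -0.1]
opening: 0.469
grasp_force: 0.0
```

move_arm(
  moves=[
    {"tx": 0, "ty": 0, "tz": 0.004, "rx": 0, "ry": 0, "rz": 0},
    {"tx": 0, "ty": 0, "tz": 0, "rx": 0, "ry": 0, "rz": 0},
  ],
)

```text
clock: 10.7
position: [0.6144, 0.1671, 0.1022]
orientation: [0.002, 1.0, -0.0, -0.001]
force: [0.2, -0.5, -0.2]
opening: 0.472
grasp_force: 0.0
```

move_arm(
  moves=[
    {"tx": 0, "ty": 0, "tz": 0.004, "rx": 0, "ry": 0, "rz": 0},
    {"tx": 0, "ty": 0, "tz": 0, "rx": 0, "ry": 0, "rz": 0},
  ],
)

```text
clock: 10.9
position: [0.6157, 0.1674, 0.1001]
orientation: [0.002, 1.0, 0.0, 0.001]
force: [-0.2, -0.2, 1.1]
opening: 0.468
grasp_force: 0.0
```

```bash
python3 - <<'E'
from h import *
g=manip.grab_frame("wrist");save(g,"w6")
p=manip.read_state()["position"];print(p)
for k in manip.tip_of("tab_post",g)[:2]+manip.tip_of("tab_pivot",g)[:1]:print(k)
f=cv2.cvtColor(g["frame"],cv2.COLOR_RGB2BGR)[180:400,180:380]
cv2.imwrite("pics/w6c.png",cv2.resize(f,(540,594),interpolation=3))
E
```

```text
[0.61564966 0.16746066 0.10010462]
{'pixel': [272.1, 279.3], 'p': 0.66}
{'pixel': [300.7, 281.2], 'p': 0.55}
{'pixel': [299.0, 280.0], 'p': 0.85}
```

View pics/w6c.png

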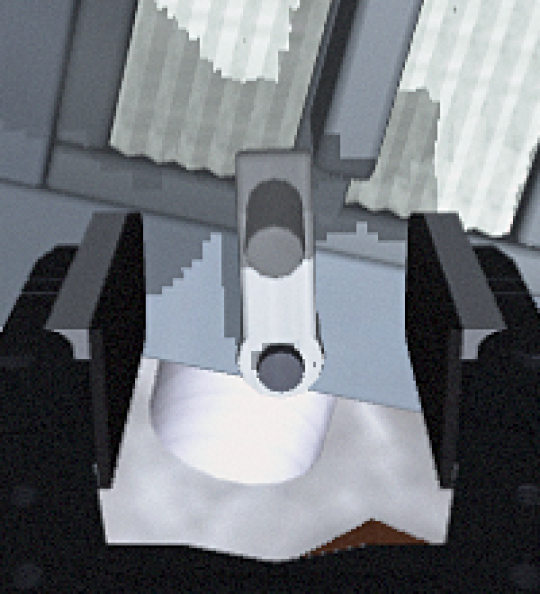

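The crop shows the post top at (275,250), the tab between the two fingers, and fingertip corners at (140,214) and (408,214). I'll work out the tip depth by projection.

```bash
python3 - <<'E'
from h import *
np.set_printoptions(precision=1,suppress=True)
g=manip.grab_frame("wrist");p=manip.read_state()["position"]
print("cam axis",g["world_to_cam"][2,:3])
for dx in(-.011,.011):
  for dz in(-.01,0,.01,.02,.03):
    print(dx,dz,[ (proj(g,p+np.array([-dx,s*.02,-dz]))[0]-180)*2.7 for s in(-1,1)])
E
```

```text
cam axis [ 0.3 -0.  -1. ]
-0.011 -0.01 [array([147.2, 345.3]), array([410.7, 344.4])]
-0.011 0 [array([154.5, 312.6]), array([402.8, 311.8])]
-0.011 0.01 [array([161.1, 283.5]), array([395.7, 282.7])]
-0.011 0.02 [array([167. , 257.4]), array([389.4, 256.7])]
-0.011 0.03 [array([172.3, 233.9]), array([383.7, 233.2])]
0.011 -0.01 [array([140.9, 211.7]), array([416.3, 210.8])]
0.011 0 [array([149. , 185.7]), array([407.6, 184.8])]
0.011 0.01 [array([156.2, 162.7]), array([400. , 161.8])]
0.011 0.02 [array([162.6, 142.1]), array([393.1, 141.3])]
0.011 0.03 [array([168.4, 123.7]), array([387. , 122.9])]
```

By projection the fingertips sit about 10 mm behind the reported TCP at this opening, not 25 mm ahead, which explains the miss. I'll confirm by going down in careful steps: under the stated geometry, contact would come at TCP z of about 0.093.

move_arm(
  moves=[
    {"tx": 0, "ty": 0, "tz": 0.004, "rx": 0, "ry": 0, "rz": 0},
    {"tx": 0, "ty": 0, "tz": 0.003, "rx": 0, "ry": 0, "rz": 0},
    {"tx": 0, "ty": 0, "tz": 0, "rx": 0, "ry": 0, "rz": 0},
  ],
)

```text
clock: 11.4
position: [0.6146, 0.1671, 0.0909]
orientation: [0.002, 1.0, -0.0, -0.001]
force: [-0.3, -0.5, 0.3]
opening: 0.467
grasp_force: 0.0
```

move_arm(
  moves=[
    {"tx": 0, "ty": 0, "tz": 0.003, "rx": 0, "ry": 0, "rz": 0},
    {"tx": 0, "ty": 0, "tz": 0, "rx": 0, "ry": 0, "rz": 0},
  ],
)

```text
clock: 11.6
position: [0.6147, 0.1671, 0.0882]
orientation: [0.002, 1.0, -0.0, -0.0]
force: [0.4, -0.1, -0.1]
opening: 0.472
grasp_force: 0.0
```

move_arm(
  moves=[
    {"tx": 0, "ty": 0, "tz": 0.004, "rx": 0, "ry": 0, "rz": 0},
    {"tx": 0, "ty": 0, "tz": 0, "rx": 0, "ry": 0, "rz": 0},
  ],
)

```text
clock: 11.8
position: [0.6147, 0.1671, 0.084]
orientation: [0.002, 1.0, -0.0, -0.0]
force: [0.5, 0.3, -1.4]
opening: 0.467
grasp_force: 0.0
```

move_arm(
  moves=[
    {"tx": 0, "ty": 0, "tz": 0.004, "rx": 0, "ry": 0, "rz": 0},
    {"tx": 0, "ty": 0, "tz": 0, "rx": 0, "ry": 0, "rz": 0},
  ],
)

```text
clock: 12.0
position: [0.6147, 0.1671, 0.0801]
orientation: [0.002, 1.0, -0.0, -0.0]
force: [-0.7, 0.1, -1.2]
opening: 0.469
grasp_force: 0.0
```

```bash
python3 - <<'E'
from h import *
s=manip.read_state();print(s["clock"],s["position"],s["force"])
g=manip.grab_frame("wrist")
for k in manip.tip_of("tab_post",g)[:2]+manip.tip_of("tab_pivot",g)[:1]:print(k)
for k in manip.masks_of("tab",g)[:1]:print(k["box"],k["p"])
E
```

```text
12.0 [0.61468258 0.16710784 0.08008504] [-0.68581849  0.07723404 -1.16722486]
{'pixel': [300.3, 280.0], 'p': 0.72}
{'pixel': [322.6, 284.2], 'p': 0.9}
[265.2, 250.7, 302.4, 352.3] 0.7
```

move_arm(
  moves=[
    {"tx": 0, "ty": 0, "tz": 0.003, "rx": 0, "ry": 0, "rz": 0},
    {"tx": 0, "ty": 0, "tz": 0.003, "rx": 0, "ry": 0, "rz": 0},
    {"tx": 0, "ty": 0, "tz": 0, "rx": 0, "ry": 0, "rz": 0},
  ],
)

```text
clock: 12.5
position: [0.6146, 0.1671, 0.074]
orientation: [0.002, 1.0, -0.0, -0.0]
force: [0.4, -0.5, -0.1]
opening: 0.465
grasp_force: 0.0
```

move_arm(
  moves=[
    {"tx": 0, "ty": 0, "tz": 0, "rx": 0, "ry": 0, "rz": 0},
    {"tx": 0, "ty": 0, "tz": 0, "rx": 0, "ry": 0, "rz": 0},
    {"tx": 0, "ty": 0, "tz": 0, "rx": 0, "ry": 0, "rz": 0},
    {"tx": 0, "ty": 0, "tz": 0, "rx": 0, "ry": 0, "rz": 0},
  ],
  fingers=0.0,
  squeeze=20,
)

```text
clock: 12.9
position: [0.6155, 0.1752, 0.0772]
orientation: [-0.0, 1.0, 0.008, 0.001]
force: [-2.1, 24.2, 6.8]
opening: 0.109
grasp_force: 18.8
```

It clamped the ridge's end as well as the post (24 N sideways), so I'll open up and shift away from the ridge.

move_arm(
  moves=[
    {"tx": 0, "ty": 0, "tz": 0, "rx": 0, "ry": 0, "rz": 0},
    {"tx": 0, "ty": 0, "tz": 0, "rx": 0, "ry": 0, "rz": 0},
    {"tx": -0.004, "ty": 0, "tz": 0, "rx": 0, "ry": 0, "rz": 0},
    {"tx": -0.004, "ty": 0, "tz": 0, "rx": 0, "ry": 0, "rz": 0},
  ],
  fingers=0.03,
)

```text
clock: 13.3
position: [0.6233, 0.1667, 0.0746]
orientation: [0.002, 1.0, -0.0, -0.0]
force: [0.5, -0.1, -0.3]
opening: 0.357
grasp_force: 0.0
```

move_arm(
  moves=[
    {"tx": 0, "ty": 0, "tz": 0, "rx": 0, "ry": 0, "rz": 0},
    {"tx": 0, "ty": 0, "tz": 0, "rx": 0, "ry": 0, "rz": 0},
    {"tx": 0, "ty": 0, "tz": 0, "rx": 0, "ry": 0, "rz": 0},
    {"tx": 0, "ty": 0, "tz": 0, "rx": 0, "ry": 0, "rz": 0},
  ],
  fingers=0.0,
  squeeze=20,
)

```text
clock: 13.7
position: [0.6231, 0.1671, 0.0745]
orientation: [0.002, 1.0, -0.0, 0.0]
force: [0.4, 1.4, -2.3]
opening: 0.099
grasp_force: 20.1
```

move_arm(
  moves=[
    {"tx": 0, "ty": 0, "tz": 0, "rx": 0, "ry": 0, "rz": 0},
    {"tx": -0.0002, "ty": -0.0033, "tz": 0, "rx": 0, "ry": 0, "rz": -7.5},
    {"tx": -0.0002, "ty": -0.0033, "tz": 0, "rx": 0, "ry": 0, "rz": -7.5},
    {"tx": -0.0002, "ty": -0.0033, "tz": 0, "rx": 0, "ry": 0, "rz": -7.5},
    {"tx": -0.0002, "ty": -0.0033, "tz": 0, "rx": 0, "ry": 0, "rz": -7.5},
  ],
  fingers=0.015,
)

```text
clock: 14.2
position: [0.6262, 0.1545, 0.0748]
orientation: [-0.26, 0.966, 0.0, 0.0]
force: [0.6, 1.0, -0.7]
opening: 0.178
grasp_force: 0.5
```

move_arm(
  moves=[
    {"tx": -0.0002, "ty": -0.0033, "tz": 0, "rx": 0, "ry": 0, "rz": -7.5},
    {"tx": -0.0002, "ty": -0.0033, "tz": 0, "rx": 0, "ry": 0, "rz": -7.5},
    {"tx": -0.0002, "ty": -0.0033, "tz": 0, "rx": 0, "ry": 0, "rz": -7.5},
    {"tx": -0.0002, "ty": -0.0033, "tz": 0, "rx": 0, "ry": 0, "rz": -7.5},
    {"tx": -0.0002, "ty": -0.0033, "tz": 0, "rx": 0, "ry": 0, "rz": -7.5},
  ],
)

```text
clock: 14.7
position: [0.6381, 0.1435, 0.0748]
orientation: [-0.556, 0.831, 0.0, -0.0]
force: [-0.6, 0.7, 1.2]
opening: 0.174
grasp_force: 0.5
```

move_arm(
  moves=[
    {"tx": -0.0002, "ty": -0.0033, "tz": 0, "rx": 0, "ry": 0, "rz": -7.5},
    {"tx": 0, "ty": 0, "tz": 0, "rx": 0, "ry": 0, "rz": 0},
    {"tx": 0, "ty": 0, "tz": 0, "rx": 0, "ry": 0, "rz": 0},
  ],
)

```text
clock: 15.0
position: [0.6414, 0.1424, 0.0747]
orientation: [-0.606, 0.796, -0.0, -0.0]
force: [-0.1, -0.3, -1.3]
opening: 0.178
grasp_force: 0.0
```

move_arm(
  moves=[
    {"tx": -0.0002, "ty": -0.003, "tz": 0, "rx": 0, "ry": 0, "rz": -6},
    {"tx": 0, "ty": 0, "tz": 0, "rx": 0, "ry": 0, "rz": 0},
    {"tx": 0, "ty": 0, "tz": -0.03, "rx": 0, "ry": 0, "rz": 0},
    {"tx": 0, "ty": 0, "tz": -0.04, "rx": 0, "ry": 0, "rz": 0},
    {"tx": 0, "ty": 0, "tz": -0.04, "rx": 0, "ry": 0, "rz": 0},
  ],
)

```text
clock: 15.5
position: [0.6438, 0.1419, 0.1855]
orientation: [-0.646, 0.763, 0.0, -0.001]
force: [1.2, 0.1, -0.5]
opening: 0.176
grasp_force: 0.0
```

```bash
python3 - <<'E'
from h import *
np.set_printoptions(precision=4,suppress=True)
s=manip.read_state();print(s["clock"],s["position"],s["orientation"])
g=manip.grab_frame("wrist");save(g,"w7")
for q,z in(("tab_post",.097),("tab_pivot",.06),("panel_grip",.094)):
  for k in manip.tip_of(q,g)[:2]:print(q,k,atz(g,k["pixel"],z))
for k in manip.masks_of("tab",g)[:1]:
    c,_=cv2.findContours(k["mask"].astype(np.uint8),0,1);c=max(c,key=cv2.contourArea)
    print(k["p"],[atz(g,q[::-1],.08)[:2] for q in cv2.boxPoints(cv2.minAreaRect(c))])
E
```

```text
15.5 [0.6438 0.1419 0.1855] [-0.6463  0.7631  0.0002 -0.0006]
tab_pivot {'pixel': [236.4, 275.8], 'p': 0.91} [0.6532 0.1689 0.06  ]
panel_grip {'pixel': [256.7, 381.8], 'p': 0.91} [0.5815 0.1834 0.094 ]
0.86 [array([0.66  , 0.1717]), array([0.6469, 0.1236]), array([0.6322, 0.1276]), array([0.6445, 0.176 ])]
```

The tab is now at about 1.53 rad. Next I'll return over the ridge.

move_arm(
  moves=[
    {"tx": -0.0156, "ty": 0.0344, "tz": 0, "rx": 0, "ry": 0, "rz": 0},
    {"tx": -0.0156, "ty": 0.0344, "tz": 0, "rx": 0, "ry": 0, "rz": 7.7},
    {"tx": 0, "ty": 0, "tz": 0, "rx": 0, "ry": 0, "rz": 7.8},
    {"tx": 0, "ty": 0, "tz": 0, "rx": 0, "ry": 0, "rz": 7.7},
    {"tx": 0, "ty": 0, "tz": 0, "rx": 0, "ry": 0, "rz": 7.8},
  ],
  fingers=0.04,
)

```text
clock: 16.25
position: [0.5802, 0.1839, 0.1827]
orientation: [-0.418, 0.909, 0.0, -0.002]
force: [0.3, -0.4, 0.1]
opening: 0.47
grasp_force: 0.0
```

move_arm(
  moves=[
    {"tx": 0, "ty": 0, "tz": 0, "rx": 0, "ry": 0, "rz": 7.7},
    {"tx": 0, "ty": 0, "tz": 0, "rx": 0, "ry": 0, "rz": 7.8},
    {"tx": 0, "ty": 0, "tz": 0, "rx": 0, "ry": 0, "rz": 7.7},
    {"tx": 0, "ty": 0, "tz": 0, "rx": 0, "ry": 0, "rz": 7.8},
    {"tx": 0, "ty": 0, "tz": 0, "rx": 0, "ry": 0, "rz": 7.7},
  ],
)

```text
clock: 16.75
position: [0.5805, 0.1835, 0.1824]
orientation: [-0.093, 0.996, -0.0, -0.002]
force: [-0.7, -0.4, 0.2]
opening: 0.465
grasp_force: 0.0
```

move_arm(
  moves=[
    {"tx": 0, "ty": 0, "tz": 0, "rx": 0, "ry": 0, "rz": 7.8},
    {"tx": 0, "ty": 0, "tz": 0, "rx": 0, "ry": 0, "rz": 7.7},
    {"tx": 0, "ty": 0, "tz": 0, "rx": 0, "ry": 0, "rz": 0},
  ],
)

```text
clock: 17.05
position: [0.5806, 0.1835, 0.1827]
orientation: [0.04, 0.999, -0.001, -0.002]
force: [-0.2, 0.2, 0.2]
opening: 0.462
grasp_force: 0.0
```

```bash
python3 - <<'E'
from h import *
np.set_printoptions(precision=4,suppress=True)
s=manip.read_state();print(s["clock"],s["position"],s["orientation"],s["joint_positions"])
g=manip.grab_frame("wrist")
for q,z in(("tab_post",.097),("panel_grip",.094)):
  for k in manip.tip_of(q,g)[:2]:print(q,k,atz(g,k["pixel"],z))
for k in manip.masks_of("filter_panel",g)[:1]:
    c,_=cv2.findContours(k["mask"].astype(np.uint8),0,1);c=max(c,key=cv2.contourArea)
    b=np.array([atz(g,q[::-1],.068)[:2] for q in cv2.boxPoints(cv2.minAreaRect(c))]);print(k["p"],b,b.mean(0))
E
```

```text
17.05 [0.5806 0.1835 0.1827] [ 0.0396  0.9992 -0.0006 -0.0015] [ 0.3062  0.2915  0.0654  1.3479 -0.0001  0.3853]
0.65 [[0.6154 0.117 ]
 [0.5199 0.1474]
 [0.5454 0.2434]
 [0.6456 0.2226]] [0.5815 0.1826]
```

move_arm(
  moves=[
    {"tx": 0, "ty": 0, "tz": 0.02, "rx": 0, "ry": 0, "rz": 8.4},
    {"tx": 0, "ty": 0, "tz": 0.03, "rx": 0, "ry": 0, "rz": 0},
    {"tx": 0, "ty": 0, "tz": 0.03, "rx": 0, "ry": 0, "rz": 0},
    {"tx": 0, "ty": 0, "tz": 0.02, "rx": 0, "ry": 0, "rz": 0},
    {"tx": 0, "ty": 0, "tz": 0, "rx": 0, "ry": 0, "rz": 0},
  ],
)

```text
clock: 17.75
position: [0.5793, 0.1831, 0.0813]
orientation: [0.111, 0.994, -0.001, -0.003]
force: [-0.7, 1.0, -1.2]
opening: 0.467
grasp_force: 0.0
```

move_arm(
  moves=[
    {"tx": 0, "ty": 0, "tz": 0.006, "rx": 0, "ry": 0, "rz": 0},
    {"tx": 0, "ty": 0, "tz": 0.005, "rx": 0, "ry": 0, "rz": 0},
    {"tx": 0, "ty": 0, "tz": 0, "rx": 0, "ry": 0, "rz": 0},
  ],
)

```text
clock: 18.05
position: [0.5818, 0.1839, 0.074]
orientation: [0.112, 0.994, 0.0, 0.0]
force: [0.4, 0.8, 0.3]
opening: 0.466
grasp_force: 0.0
```

move_arm(
  moves=[
    {"tx": 0, "ty": 0, "tz": 0, "rx": 0, "ry": 0, "rz": 0},
    {"tx": 0, "ty": 0, "tz": 0, "rx": 0, "ry": 0, "rz": 0},
    {"tx": 0, "ty": 0, "tz": 0, "rx": 0, "ry": 0, "rz": 0},
    {"tx": 0, "ty": 0, "tz": 0, "rx": 0, "ry": 0, "rz": 0},
    {"tx": 0, "ty": 0, "tz": 0, "rx": 0, "ry": 0, "rz": 0},
  ],
  fingers=0.0,
  squeeze=50,
)

```text
clock: 18.55
position: [0.582, 0.184, 0.0746]
orientation: [0.112, 0.994, 0.0, 0.001]
force: [-0.7, -0.0, 5.5]
opening: 0.102
grasp_force: 52.6
```

Firm grip on the ridge. Now I'll lift.

move_arm(
  moves=[
    {"tx": 0, "ty": 0, "tz": -0.008, "rx": 0, "ry": 0, "rz": 0},
    {"tx": 0, "ty": 0, "tz": -0.012, "rx": 0, "ry": 0, "rz": 0},
    {"tx": 0, "ty": 0, "tz": -0.025, "rx": 0, "ry": 0, "rz": 0},
    {"tx": 0, "ty": 0, "tz": -0.03, "rx": 0, "ry": 0, "rz": 0},
    {"tx": 0, "ty": 0, "tz": -0.025, "rx": 0, "ry": 0, "rz": 0},
  ],
)

```text
clock: 19.05
position: [0.5815, 0.1838, 0.1756]
orientation: [0.112, 0.994, 0.0, 0.0]
force: [0.2, -0.1, -1.5]
opening: 0.099
grasp_force: 51.6
```

move_arm(
  moves=[
    {"tx": 0.021, "ty": 0.0178, "tz": 0, "rx": 0, "ry": 0, "rz": 0},
    {"tx": 0.021, "ty": 0.0178, "tz": 0, "rx": 0, "ry": 0, "rz": 0},
    {"tx": 0.021, "ty": 0.0178, "tz": 0, "rx": 0, "ry": 0, "rz": 0},
    {"tx": 0.021, "ty": 0.0178, "tz": 0, "rx": 0, "ry": 0, "rz": 0},
  ],
)

```text
clock: 19.45
position: [0.5147, 0.2725, 0.1743]
orientation: [0.112, 0.994, 0.0, 0.0]
force: [0.6, -0.2, -2.3]
opening: 0.098
grasp_force: 51.7
```

move_arm(
  moves=[
    {"tx": 0.021, "ty": 0.0178, "tz": 0, "rx": 0, "ry": 0, "rz": 0},
    {"tx": 0.021, "ty": 0.0178, "tz": 0, "rx": 0, "ry": 0, "rz": 0},
    {"tx": 0.021, "ty": 0.0178, "tz": 0, "rx": 0, "ry": 0, "rz": 0},
    {"tx": 0.021, "ty": 0.0178, "tz": 0, "rx": 0, "ry": 0, "rz": 0},
    {"tx": 0, "ty": 0, "tz": 0, "rx": 0, "ry": 0, "rz": -8},
  ],
)

```text
clock: 19.95
position: [0.4474, 0.3622, 0.1742]
orientation: [0.039, 0.999, 0.0, -0.0]
force: [0.6, 0.3, -1.6]
opening: 0.104
grasp_force: 51.7
```

```bash
python3 - <<'E'
from h import *
np.set_printoptions(precision=4,suppress=True)
s=manip.read_state();print(s["clock"],s["position"],s["orientation"],s["grasp_force"],s["force"])
G={n:manip.grab_frame(n) for n in("wrist","top")};save(G["wrist"],"w8")
for n,g in G.items():
  for k in manip.masks_of("tray",g)[:1]:
    c,_=cv2.findContours(k["mask"].astype(np.uint8),0,1);c=max(c,key=cv2.contourArea)
    b=np.array([atz(g,q[::-1],.0245)[:2] for q in cv2.boxPoints(cv2.minAreaRect(c))]);print(n,k["p"],k["box"],b.round(3).tolist(),b.mean(0))
  for q,z in(("panel_grip",float(s["position"][2])+.02),("tray_in",.002)):
    for k in manip.tip_of(q,g)[:1]:print(n,q,k["p"],k["pixel"],atz(g,k["pixel"],z))
E
```

```text
19.95 [0.4474 0.3622 0.1742] [ 0.0392  0.9992  0.0004 -0.0004] 51.65686368942261 [ 0.5741  0.2764 -1.6271]
wrist 0.57 [171.7, 93.2, 390.9, 152.6] [[0.364, 0.285], [0.377, 0.451], [0.421, 0.451], [0.408, 0.278]] [0.3925 0.3662]
wrist panel_grip 0.83 [296.5, 283.4] [0.4475 0.3622 0.1942]
wrist tray_in 0.19 [360.2, 308.4] [0.628  0.3745 0.002 ]
top 0.69 [202.6, 202.9, 253.0, 254.0] [[0.535, 0.4], [0.587, 0.334], [0.446, 0.226], [0.396, 0.291]] [0.4911 0.3129]
top panel_grip 0.71 [225.3, 202.0] [0.4478 0.3637 0.1942]
top tray_in 0.96 [233.8, 221.6] [0.4549 0.356  0.002 ]
```

move_arm(
  moves=[
    {"tx": -0.003, "ty": 0, "tz": 0.035, "rx": 0, "ry": 0, "rz": 0},
    {"tx": 0, "ty": 0, "tz": 0.035, "rx": 0, "ry": 0, "rz": 0},
    {"tx": 0, "ty": 0, "tz": 0.035, "rx": 0, "ry": 0, "rz": 0},
    {"tx": 0, "ty": 0, "tz": 0.025, "rx": 0, "ry": 0, "rz": 0},
    {"tx": 0, "ty": 0, "tz": 0.01, "rx": 0, "ry": 0, "rz": 0},
  ],
)

```text
clock: 20.85
position: [0.4511, 0.3581, 0.0308]
orientation: [0.043, 0.999, -0.002, -0.002]
force: [-0.1, -0.3, -1.3]
opening: 0.101
grasp_force: 51.6
```

move_arm(
  moves=[
    {"tx": 0, "ty": 0, "tz": 0.004, "rx": 0, "ry": 0, "rz": 0},
    {"tx": 0, "ty": 0, "tz": 0.003, "rx": 0, "ry": 0, "rz": 0},
    {"tx": 0, "ty": 0, "tz": 0, "rx": 0, "ry": 0, "rz": 0},
  ],
)

```text
clock: 21.15
position: [0.4531, 0.3602, 0.0278]
orientation: [0.042, 0.999, 0.001, 0.001]
force: [0.2, -0.5, -2.5]
opening: 0.098
grasp_force: 51.6
```

move_arm(
  moves=[
    {"tx": 0, "ty": 0, "tz": 0.002, "rx": 0, "ry": 0, "rz": 0},
    {"tx": 0, "ty": 0, "tz": 0.001, "rx": 0, "ry": 0, "rz": 0},
    {"tx": 0, "ty": 0, "tz": 0, "rx": 0, "ry": 0, "rz": 0},
  ],
)

```text
clock: 21.45
position: [0.4531, 0.3604, 0.0256]
orientation: [0.042, 0.999, 0.001, 0.001]
force: [-0.2, -1.4, 4.3]
opening: 0.103
grasp_force: 52.5
```

move_arm(
  moves=[
    {"tx": 0, "ty": 0, "tz": 0.002, "rx": 0, "ry": 0, "rz": 0},
    {"tx": 0, "ty": 0, "tz": 0, "rx": 0, "ry": 0, "rz": 0},
  ],
)

```text
clock: 21.65
position: [0.4532, 0.3604, 0.0255]
orientation: [0.042, 0.999, 0.001, 0.002]
force: [-5.4, -3.9, 18.8]
opening: 0.101
grasp_force: 54.5
```

move_arm(
  moves=[
    {"tx": 0, "ty": 0, "tz": -0.002, "rx": 0, "ry": 0, "rz": 0},
    {"tx": 0, "ty": 0, "tz": 0, "rx": 0, "ry": 0, "rz": 0},
  ],
)

```text
clock: 21.85
position: [0.4531, 0.3603, 0.0255]
orientation: [0.042, 0.999, 0.001, 0.001]
force: [-2.9, -2.5, 10.3]
opening: 0.105
grasp_force: 53.2
```

move_arm(
  moves=[
    {"tx": 0, "ty": 0, "tz": 0, "rx": 0, "ry": 0, "rz": 0},
    {"tx": 0, "ty": 0, "tz": 0, "rx": 0, "ry": 0, "rz": 0},
    {"tx": 0, "ty": 0, "tz": 0, "rx": 0, "ry": 0, "rz": 0},
    {"tx": 0, "ty": 0, "tz": 0, "rx": 0, "ry": 0, "rz": 0},
  ],
  fingers=0.04,
)

```text
clock: 22.25
position: [0.4523, 0.3597, 0.0235]
orientation: [0.042, 0.999, -0.0, -0.0]
force: [-0.3, 0.3, 1.6]
opening: 0.471
grasp_force: 0.0
```

move_arm(
  moves=[
    {"tx": 0, "ty": 0, "tz": -0.03, "rx": 0, "ry": 0, "rz": 0},
    {"tx": 0, "ty": 0, "tz": -0.04, "rx": 0, "ry": 0, "rz": 0},
    {"tx": 0, "ty": 0, "tz": -0.04, "rx": 0, "ry": 0, "rz": 0},
    {"tx": 0, "ty": 0, "tz": -0.04, "rx": 0, "ry": 0, "rz": 0},
    {"tx": 0, "ty": 0, "tz": -0.04, "rx": 0, "ry": 0, "rz": 0},
  ],
)

```text
clock: 22.75
position: [0.4522, 0.3596, 0.2152]
orientation: [0.042, 0.999, -0.0, -0.0]
force: [0.5, 1.0, -0.5]
opening: 0.464
grasp_force: 0.0
```

```bash
python3 - <<'E'
from h import *
np.set_printoptions(precision=4,suppress=True)
s=manip.read_state();print(s["clock"],s["position"],s["orientation"],s["grasp_force"])
G={n:manip.grab_frame(n) for n in("wrist","top","scene")};save(G["wrist"],"w9")
for q,z in(("panel_grip",.044),("filter_panel",.002),("shutter_lip",.084),("shutter_pin",.06),("tab_pivot",.06),("tab_post",.097)):
    rs=[]
    for n,g in G.items():
        for k in manip.tip_of(q,g)[:1]:print(n,q,round(k["p"],2),k["pixel"],atz(g,k["pixel"],z));rs.append(ray(g,k["pixel"]))
    if len(rs)>1: print("   tri",*tri(rs))
for n in("top","wrist"):
  g=G[n]
  for k in manip.masks_of("shutter",g)[:1]:
    c,_=cv2.findContours(k["mask"].astype(np.uint8),0,1);c=max(c,key=cv2.contourArea)
    b=np.array([atz(g,q[::-1],.065)[:2] for q in cv2.approxPolyDP(c,4,True).reshape(-1,2)]);print(n,"shutter",k["p"],b.round(3).tolist())
E
```

```text
22.75 [0.4522 0.3596 0.2152] [ 0.0422  0.9991 -0.     -0.    ] 0.0
wrist panel_grip 0.88 [187.7, 283.5] [0.4538 0.3603 0.044 ]
top panel_grip 0.37 [236.0, 216.6] [0.444  0.3607 0.044 ]
scene panel_grip 0.68 [193.7, 205.6] [0.4569 0.3667 0.044 ]
   tri [0.4486 0.3591 0.0519] [np.float64(0.0035337907346148323), np.float64(0.0056064688803260055), np.float64(0.00283269147687368)]
wrist filter_panel 0.85 [178.4, 281.1] [0.4538 0.3582 0.002 ]
top filter_panel 0.91 [236.2, 218.7] [0.4488 0.3633 0.002 ]
scene filter_panel 0.81 [210.4, 204.8] [0.445  0.3575 0.002 ]
   tri [ 0.4504  0.3613 -0.0009] [np.float64(0.005028527961425094), np.float64(0.002830639579319406), np.float64(0.0029169086556455628)]
top shutter_lip 0.71 [239.1, 315.0] [0.4292 0.122  0.084 ]
scene shutter_lip 0.75 [233.6, 257.7] [0.4301 0.1306 0.084 ]
   tri [0.4266 0.1234 0.0911] [np.float64(0.002070923763602361), np.float64(0.0020709237636020385)]
wrist shutter_pin 0.77 [265.8, 36.3] [0.5024 0.1341 0.06  ]
top shutter_pin 0.75 [206.5, 307.4] [0.5114 0.1383 0.06  ]
scene shutter_pin 0.89 [225.4, 281.3] [0.5076 0.1394 0.06  ]

[... 151 characters left out ...]
0.69 [396.8, 104.3] [0.649  0.1632 0.06  ]
top tab_pivot 0.69 [150.9, 297.8] [0.6521 0.16   0.06  ]
scene tab_pivot 0.77 [195.9, 312.2] [0.6423 0.1749 0.06  ]
   tri [0.6439 0.1659 0.0657] [np.float64(0.0010291984492567308), np.float64(0.008460218201557401), np.float64(0.007978274718145193)]
top tab_post 0.69 [154.5, 304.6] [0.6308 0.1435 0.097 ]
scene tab_post 0.51 [193.4, 322.2] [0.6301 0.1332 0.097 ]
   tri [0.6358 0.1417 0.0888] [np.float64(0.00290140054908985), np.float64(0.0029014005490898198)]
top shutter 0.89 [[0.501, 0.255], [0.378, 0.25], [0.384, 0.125], [0.509, 0.13]]
wrist shutter 0.74 [[0.381, 0.251], [0.384, 0.138], [0.471, 0.112], [0.47, 0.124], [0.514, 0.127], [0.508, 0.256]]
```

The panel sits flat at about (0.451,0.361), near the tray centre. The shutter is at about 1.83 rad, with its lip facing -y. I'll go beside the lip with closed fingers.

move_arm(
  moves=[
    {"tx": 0, "ty": -0.046, "tz": 0, "rx": 0, "ry": 0, "rz": 0},
    {"tx": 0, "ty": -0.046, "tz": 0, "rx": 0, "ry": 0, "rz": 0},
    {"tx": 0, "ty": -0.046, "tz": 0, "rx": 0, "ry": 0, "rz": 0},
    {"tx": 0, "ty": -0.046, "tz": 0, "rx": 0, "ry": 0, "rz": 0},
    {"tx": 0, "ty": -0.046, "tz": 0, "rx": 0, "ry": 0, "rz": 0},
  ],
  fingers=0.0,
  squeeze=20,
)

```text
clock: 24.4
position: [0.4325, 0.129, 0.2138]
orientation: [0.042, 0.999, 0.0, 0.0]
force: [1.0, -0.9, 0.9]
opening: 0.0
grasp_force: 0.0
```

move_arm(
  moves=[
    {"tx": 0, "ty": -0.046, "tz": 0, "rx": 0, "ry": 0, "rz": -7},
    {"tx": 0, "ty": 0, "tz": 0.04, "rx": 0, "ry": 0, "rz": 0},
    {"tx": 0, "ty": 0, "tz": 0.04, "rx": 0, "ry": 0, "rz": 0},
    {"tx": 0, "ty": 0, "tz": 0.04, "rx": 0, "ry": 0, "rz": 0},
    {"tx": 0, "ty": 0, "tz": 0.017, "rx": 0, "ry": 0, "rz": 0},
  ],
)

```text
clock: 24.9
position: [0.4269, 0.084, 0.0734]
orientation: [-0.019, 1.0, -0.0, -0.002]
force: [0.6, -0.5, 0.5]
opening: -0.0
grasp_force: 0.0
```

move_arm(
  moves=[
    {"tx": 0, "ty": 0.01, "tz": 0, "rx": 0, "ry": 0, "rz": 0},
    {"tx": 0, "ty": 0.01, "tz": 0, "rx": 0, "ry": 0, "rz": 0},
    {"tx": 0, "ty": 0, "tz": 0, "rx": 0, "ry": 0, "rz": 0},
  ],
)

```text
clock: 25.2
position: [0.4295, 0.1063, 0.0783]
orientation: [-0.02, 1.0, 0.0, 0.001]
force: [1.3, -0.4, 0.3]
opening: -0.001
grasp_force: 0.0
```

```bash
python3 - <<'E'
from h import *
np.set_printoptions(precision=4,suppress=True)
s=manip.read_state();print(s["clock"],s["position"],s["orientation"],s["force"],s["joint_positions"])
g=manip.grab_frame("wrist");save(g,"w10")
f=cv2.cvtColor(g["frame"],cv2.COLOR_RGB2BGR);cv2.imwrite("pics/w10.png",f)
for q,z in(("shutter_lip",.084),("shutter_pin",.06)):
    for k in manip.tip_of(q,g)[:1]:print(q,round(k["p"],2),k["pixel"],atz(g,k["pixel"],z))
E
```

```text
25.2 [0.4295 0.1063 0.0783] [-0.0198  0.9998  0.0005  0.0013] [ 1.2552 -0.383   0.2979] [ 0.2425  0.0154 -0.4933  1.0594  0.0003  0.203 ]
shutter_lip 0.59 [276.0, 322.8] [0.4274 0.1225 0.084 ]
```

View pics/w10.png

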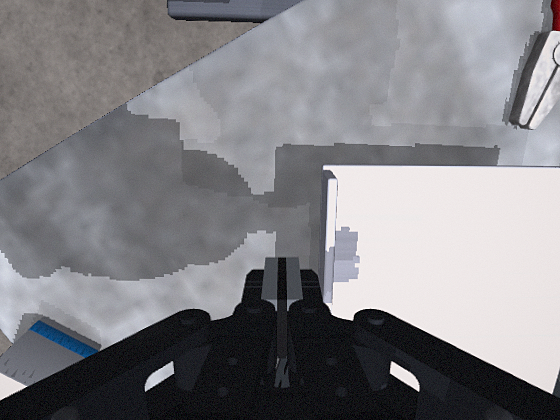

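The wrist view shows the closed fingertips at (282,258–300) and the lip at columns 325–337, about 10 mm away. I'll close the gap and swing round the pin.

move_arm(
  moves=[
    {"tx": 0.008, "ty": 0.008, "tz": 0, "rx": 0, "ry": 0, "rz": 0},
    {"tx": 0.0017, "ty": 0.0105, "tz": 0, "rx": 0, "ry": 0, "rz": 7},
    {"tx": 0.0017, "ty": 0.0105, "tz": 0, "rx": 0, "ry": 0, "rz": 7},
    {"tx": 0.0017, "ty": 0.0105, "tz": 0, "rx": 0, "ry": 0, "rz": 7},
  ],
)

```text
clock: 25.75
position: [0.4167, 0.1445, 0.077]
orientation: [0.166, 0.986, -0.0, -0.0]
force: [-1.1, -0.6, 0.7]
opening: 0.001
grasp_force: 0.5
```

```bash
cat > c.py <<'E'
from h import *
np.set_printoptions(precision=4,suppress=True)
s=manip.read_state();print(s["clock"],s["position"],s["orientation"],s["force"])
for n in("wrist","top"):
  g=manip.grab_frame(n)
  for q,z in(("shutter_lip",.084),("shutter_pin",.06)):
    for k in manip.tip_of(q,g)[:1]:print(n,q,round(k["p"],2),k["pixel"],atz(g,k["pixel"],z))
  for k in manip.masks_of("shutter",g)[:1]:
    c,_=cv2.findContours(k["mask"].astype(np.uint8),0,1);c=max(c,key=cv2.contourArea)
    b=np.array([atz(g,q[::-1],.065)[:2] for q in cv2.approxPolyDP(c,4,True).reshape(-1,2)]);print(n,"shutter",k["p"],b.round(3).tolist())
E
python3 c.py
```

```text
25.75 [0.4167 0.1445 0.077 ] [ 0.1663  0.9861 -0.0001 -0.0001] [-1.0694 -0.5999  0.7165]
wrist shutter 0.92 [[0.419, 0.272], [0.386, 0.161], [0.422, 0.151], [0.428, 0.157], [0.442, 0.156], [0.451, 0.159], [0.457, 0.166], [0.452, 0.173], [0.457, 0.182], [0.533, 0.251], [0.495, 0.263]]
top shutter 0.66 [[0.535, 0.25], [0.424, 0.283], [0.397, 0.198], [0.445, 0.233]]
```

The shutter is following. Continuing.

move_arm(
  moves=[
    {"tx": 0.0017, "ty": 0.0105, "tz": 0, "rx": 0, "ry": 0, "rz": 7},
    {"tx": 0.0017, "ty": 0.0105, "tz": 0, "rx": 0, "ry": 0, "rz": 7},
    {"tx": 0.0017, "ty": 0.0105, "tz": 0, "rx": 0, "ry": 0, "rz": 7},
    {"tx": 0.0017, "ty": 0.0105, "tz": 0, "rx": 0, "ry": 0, "rz": 7},
    {"tx": 0.0017, "ty": 0.0105, "tz": 0, "rx": 0, "ry": 0, "rz": 7},
  ],
)

```text
clock: 26.65
position: [0.4383, 0.192, 0.0765]
orientation: [0.455, 0.891, -0.0, -0.0]
force: [-0.7, -0.4, -0.8]
opening: 0.001
grasp_force: 0.5
```

move_arm(
  moves=[
    {"tx": 0.0017, "ty": 0.0105, "tz": 0, "rx": 0, "ry": 0, "rz": 7},
    {"tx": 0.0017, "ty": 0.0105, "tz": 0, "rx": 0, "ry": 0, "rz": 7},
    {"tx": 0.0017, "ty": 0.0105, "tz": 0, "rx": 0, "ry": 0, "rz": 7},
    {"tx": 0.0017, "ty": 0.0105, "tz": 0, "rx": 0, "ry": 0, "rz": 7},
  ],
)

```text
clock: 27.05
position: [0.4732, 0.2161, 0.0765]
orientation: [0.657, 0.754, -0.0, -0.0]
force: [-1.6, -1.2, 1.2]
opening: 0.007
grasp_force: 0.4
```

```bash
python3 c.py
```

```text
27.05 [0.4732 0.2161 0.0765] [ 0.6566  0.7542 -0.0003 -0.0004] [-1.5533 -1.1511  1.2423]
wrist shutter 0.88 [[0.589, 0.271], [0.477, 0.253], [0.475, 0.251], [0.482, 0.216], [0.491, 0.212], [0.496, 0.199], [0.502, 0.192], [0.512, 0.191], [0.516, 0.198], [0.527, 0.197], [0.62, 0.162], [0.615, 0.201]]
top shutter_pin 0.79 [208.3, 306.5] [0.507  0.1405 0.06  ]
top shutter 0.58 [[0.619, 0.157], [0.584, 0.158], [0.539, 0.134], [0.612, 0.143]]
```

move_arm(
  moves=[
    {"tx": 0.0017, "ty": 0.0105, "tz": 0, "rx": 0, "ry": 0, "rz": 7},
    {"tx": 0.0017, "ty": 0.0105, "tz": 0, "rx": 0, "ry": 0, "rz": 7},
    {"tx": 0.0015, "ty": 0.009, "tz": 0, "rx": 0, "ry": 0, "rz": 6},
    {"tx": 0, "ty": 0, "tz": 0, "rx": 0, "ry": 0, "rz": 0},
  ],
)

```text
clock: 27.85
position: [0.5035, 0.2218, 0.0767]
orientation: [0.776, 0.63, 0.0, 0.0]
force: [-0.2, -0.4, -1.1]
opening: -0.003
grasp_force: 0.0
```

move_arm(
  moves=[
    {"tx": 0, "ty": 0.003, "tz": 0, "rx": 0, "ry": 0, "rz": 0},
    {"tx": 0, "ty": 0, "tz": 0, "rx": 0, "ry": 0, "rz": 0},
  ],
)

```text
clock: 28.05
position: [0.5056, 0.221, 0.0767]
orientation: [0.776, 0.631, -0.0, -0.0]
force: [1.0, 0.1, 0.1]
opening: 0.002
grasp_force: 0.0
```

move_arm(
  moves=[
    {"tx": 0, "ty": 0.003, "tz": 0, "rx": 0, "ry": 0, "rz": 0},
    {"tx": 0, "ty": 0.002, "tz": 0, "rx": 0, "ry": 0, "rz": 0},
    {"tx": 0, "ty": 0, "tz": 0, "rx": 0, "ry": 0, "rz": 0},
  ],
)

```text
clock: 28.35
position: [0.5071, 0.2208, 0.0765]
orientation: [0.776, 0.631, -0.002, -0.003]
force: [-12.6, 3.4, 7.6]
opening: 0.001
grasp_force: 6.5
```

move_arm(
  moves=[
    {"tx": 0, "ty": 0.003, "tz": 0, "rx": 0, "ry": 0, "rz": 0},
    {"tx": 0, "ty": 0, "tz": 0, "rx": 0, "ry": 0, "rz": 0},
    {"tx": 0, "ty": 0, "tz": 0, "rx": 0, "ry": 0, "rz": 0},
  ],
)

```text
clock: 28.65
position: [0.5074, 0.2207, 0.0764]
orientation: [0.775, 0.632, -0.003, -0.005]
force: [-20.3, 5.7, 12.1]
opening: -0.001
grasp_force: 10.9
```

```bash
python3 c.py
```

```text
28.65 [0.5074 0.2207 0.0764] [ 0.7753  0.6316 -0.0033 -0.005 ] [-20.3333   5.7156  12.0882]
wrist shutter 0.91 [[0.522, 0.254], [0.514, 0.223], [0.515, 0.216], [0.523, 0.211], [0.526, 0.189], [0.535, 0.185], [0.542, 0.189], [0.55, 0.186], [0.624, 0.125], [0.635, 0.166], [0.634, 0.228]]
top shutter 0.57 [[0.627, 0.15], [0.546, 0.119], [0.613, 0.104]]
```

The shutter is firmly at its stop. I'll back off, rise, and turn the tool for the tab.

move_arm(
  moves=[
    {"tx": 0, "ty": -0.01, "tz": 0, "rx": 0, "ry": 0, "rz": 0},
    {"tx": 0, "ty": -0.015, "tz": 0, "rx": 0, "ry": 0, "rz": 0},
    {"tx": 0, "ty": 0, "tz": -0.05, "rx": 0, "ry": 0, "rz": 0},
    {"tx": 0, "ty": 0, "tz": -0.05, "rx": 0, "ry": 0, "rz": 0},
    {"tx": 0, "ty": 0, "tz": -0.01, "rx": 0, "ry": 0, "rz": -8.4},
  ],
)

```text
clock: 29.55
position: [0.4908, 0.2256, 0.1927]
orientation: [0.727, 0.687, 0.004, 0.002]
force: [0.4, 0.1, 0.7]
opening: -0.001
grasp_force: 0.0
```

move_arm(
  moves=[
    {"tx": 0, "ty": 0, "tz": 0, "rx": 0, "ry": 0, "rz": -8.4},
    {"tx": 0, "ty": 0, "tz": 0, "rx": 0, "ry": 0, "rz": -8.4},
    {"tx": 0, "ty": 0, "tz": 0, "rx": 0, "ry": 0, "rz": -8.4},
    {"tx": 0, "ty": 0, "tz": 0, "rx": 0, "ry": 0, "rz": -8.4},
    {"tx": 0, "ty": 0, "tz": 0, "rx": 0, "ry": 0, "rz": -8.4},
  ],
  fingers=0.03,
)

```text
clock: 30.05
position: [0.4889, 0.2247, 0.1868]
orientation: [0.431, 0.902, 0.0, 0.0]
force: [0.3, -0.2, 0.7]
opening: 0.35
grasp_force: 0.0
```

move_arm(
  moves=[
    {"tx": 0, "ty": 0, "tz": 0, "rx": 0, "ry": 0, "rz": -8.4},
    {"tx": 0, "ty": 0, "tz": 0, "rx": 0, "ry": 0, "rz": -8.4},
    {"tx": 0, "ty": 0, "tz": 0, "rx": 0, "ry": 0, "rz": -8.4},
    {"tx": 0, "ty": 0, "tz": 0, "rx": 0, "ry": 0, "rz": -8.4},
    {"tx": 0, "ty": 0, "tz": 0, "rx": 0, "ry": 0, "rz": -8.4},
  ],
)

```text
clock: 30.55
position: [0.4889, 0.2247, 0.1868]
orientation: [0.079, 0.997, -0.0, 0.0]
force: [0.5, 0.0, 0.0]
opening: 0.352
grasp_force: 0.0
```

```bash
cat > d.py <<'E'
from h import *
np.set_printoptions(precision=4,suppress=True)
s=manip.read_state();print(s["clock"],s["position"],s["orientation"],"ang",np.pi+2*np.arctan2(-s["orientation"][0],s["orientation"][1]))
rs={"tab_post":[],"tab_pivot":[]}
for n in("wrist","scene","top"):
  g=manip.grab_frame(n)
  for q,z in(("tab_post",.097),("tab_pivot",.06),("shutter_lip",.084)):
    for k in manip.tip_of(q,g)[:1]:print(n,q,round(k["p"],2),k["pixel"],atz(g,k["pixel"],z))
  for k in manip.masks_of("tab",g)[:1]:
    c,_=cv2.findContours(k["mask"].astype(np.uint8),0,1);c=max(c,key=cv2.contourArea)
    print(n,"tab",round(k["p"],2),np.array([atz(g,q[::-1],.08)[:2] for q in cv2.boxPoints(cv2.minAreaRect(c))]).round(3).tolist())
  for k in manip.masks_of("shutter",g)[:1]:
    c,_=cv2.findContours(k["mask"].astype(np.uint8),0,1);c=max(c,key=cv2.contourArea)
    print(n,"sh",round(k["p"],2),[atz(g,q[::-1],.065)[:2].round(3).tolist() for q in cv2.approxPolyDP(c,4,True).reshape(-1,2)])
E
python3 d.py
```

```text
30.55 [0.4889 0.2247 0.1868] [ 0.079   0.9969 -0.      0.0004] ang 2.983410599760962
wrist tab_pivot 0.85 [383.4, 245.6] [0.6504 0.1661 0.06  ]
wrist shutter_lip 0.95 [241.9, 269.4] [0.5126 0.2115 0.084 ]
wrist tab 0.56 [[0.629, 0.173], [0.63, 0.176], [0.631, 0.176], [0.63, 0.173]]
wrist sh 0.91 [[0.492, 0.13], [0.572, 0.109], [0.572, 0.128], [0.536, 0.16], [0.535, 0.17], [0.527, 0.176], [0.528, 0.187], [0.574, 0.181], [0.618, 0.165], [0.621, 0.158], [0.631, 0.155], [0.648, 0.224], [0.596, 0.237], [0.547, 0.242], [0.531, 0.254], [0.523, 0.253]]
scene tab_post 0.59 [192.2, 323.5] [0.636  0.1346 0.097 ]
scene tab_pivot 0.57 [197.7, 316.3] [0.6449 0.1632 0.06  ]
scene shutter_lip 0.93 [200.1, 260.9] [0.5127 0.2177 0.084 ]
top tab_post 0.39 [154.5, 305.8] [0.6308 0.1407 0.097 ]
top tab_pivot 0.64 [149.6, 294.3] [0.6556 0.1686 0.06  ]
top shutter_lip 0.18 [235.2, 216.9] [0.4407 0.3524 0.084 ]
top sh 0.92 [[0.624, 0.15], [0.541, 0.12], [0.613, 0.101]]
```

move_arm(
  moves=[
    {"tx": -0.0395, "ty": -0.0157, "tz": 0, "rx": 0, "ry": 0, "rz": 0},
    {"tx": -0.0395, "ty": -0.0157, "tz": 0, "rx": 0, "ry": 0, "rz": 0},
    {"tx": -0.0395, "ty": -0.0157, "tz": 0, "rx": 0, "ry": 0, "rz": 0},
    {"tx": -0.0415, "ty": -0.0157, "tz": 0, "rx": 0, "ry": 0, "rz": -8.4},
    {"tx": 0, "ty": 0, "tz": 0, "rx": 0, "ry": 0, "rz": -8.4},
  ],
)

```text
clock: 31.95
position: [0.6404, 0.1336, 0.1847]
orientation: [-0.065, 0.998, -0.001, -0.0]
force: [0.7, 0.6, 0.5]
opening: 0.352
grasp_force: 0.0
```

move_arm(
  moves=[
    {"tx": 0, "ty": 0, "tz": 0, "rx": 0, "ry": 0, "rz": -8.4},
    {"tx": 0, "ty": 0, "tz": 0, "rx": 0, "ry": 0, "rz": -8.4},
    {"tx": 0, "ty": 0, "tz": 0, "rx": 0, "ry": 0, "rz": -8.4},
    {"tx": 0, "ty": 0, "tz": 0, "rx": 0, "ry": 0, "rz": -8.4},
    {"tx": 0, "ty": 0, "tz": 0, "rx": 0, "ry": 0, "rz": -8.4},
  ],
)

```text
clock: 32.45
position: [0.6368, 0.1365, 0.1865]
orientation: [-0.42, 0.907, 0.0, -0.0]
force: [-0.3, 0.2, 0.2]
opening: 0.351
grasp_force: 0.0
```

move_arm(
  moves=[
    {"tx": 0, "ty": 0, "tz": 0, "rx": 0, "ry": 0, "rz": -8.4},
    {"tx": 0, "ty": 0, "tz": 0, "rx": 0, "ry": 0, "rz": -8.4},
    {"tx": 0, "ty": 0, "tz": 0, "rx": 0, "ry": 0, "rz": -8.4},
    {"tx": 0, "ty": 0, "tz": 0, "rx": 0, "ry": 0, "rz": 0},
  ],
)

```text
clock: 32.85
position: [0.6368, 0.1365, 0.1866]
orientation: [-0.606, 0.796, 0.0, -0.0]
force: [0.5, -0.5, 0.4]
opening: 0.349
grasp_force: 0.0
```

```bash
python3 d.py
```

```text
32.85 [0.6368 0.1365 0.1866] [-0.6058  0.7956  0.     -0.0001] ang 4.443258710120937
wrist tab_post 0.87 [214.4, 277.6] [0.6398 0.1356 0.097 ]
wrist tab_pivot 0.84 [243.1, 273.9] [0.6522 0.1678 0.06  ]
wrist shutter_lip 0.58 [263.5, 473.5] [0.5133 0.2133 0.084 ]
wrist tab 0.84 [[0.646, 0.124], [0.632, 0.128], [0.645, 0.175], [0.66, 0.171]]
wrist sh 0.57 [[0.493, 0.129], [0.617, 0.099], [0.648, 0.223], [0.632, 0.227], [0.621, 0.187], [0.61, 0.188], [0.607, 0.2], [0.597, 0.208], [0.588, 0.238], [0.524, 0.253], [0.514, 0.266], [0.496, 0.189], [0.503, 0.175]]
scene tab_post 0.71 [195.0, 207.1] [0.4173 0.2991 0.097 ]
scene tab_pivot 0.71 [198.7, 317.1] [0.6435 0.1591 0.06  ]
scene shutter_lip 0.86 [201.5, 261.0] [0.5093 0.2134 0.084 ]
scene tab 0.55 [[0.342, 0.385], [0.546, 0.37], [0.459, 0.19], [0.284, 0.215]]
scene sh 0.59 [[0.617, 0.104], [0.644, 0.224], [0.549, 0.242], [0.532, 0.266], [0.491, 0.129]]
top tab_post 0.67 [168.6, 217.4] [0.5994 0.3524 0.097 ]
top tab_pivot 0.9 [151.1, 296.5] [0.6516 0.1632 0.06  ]
top shutter_lip 0.7 [203.4, 274.2] [0.5153 0.2171 0.084 ]
top tab 0.69 [[0.397, 0.399], [0.495, 0.394], [0.486, 0.298], [0.388, 0.305]]
top sh 0.94 [[0.644, 0.224], [0.523, 0.255], [0.492, 0.13], [0.624, 0.152]]
```

move_arm(
  moves=[
    {"tx": 0, "ty": -0.002, "tz": 0.03, "rx": 0, "ry": 0, "rz": 0},
    {"tx": 0, "ty": 0, "tz": 0.03, "rx": 0, "ry": 0, "rz": 0},
    {"tx": 0, "ty": 0, "tz": 0.03, "rx": 0, "ry": 0, "rz": 0},
    {"tx": 0, "ty": 0, "tz": 0.015, "rx": 0, "ry": 0, "rz": 0},
    {"tx": 0, "ty": 0, "tz": 0.004, "rx": 0, "ry": 0, "rz": 0},
  ],
)

```text
clock: 34.25
position: [0.6373, 0.1357, 0.0752]
orientation: [-0.606, 0.796, 0.001, -0.002]
force: [-0.8, -0.5, 0.3]
opening: 0.351
grasp_force: 0.0
```

move_arm(
  moves=[
    {"tx": 0, "ty": 0, "tz": 0, "rx": 0, "ry": 0, "rz": 0},
    {"tx": 0, "ty": 0, "tz": 0, "rx": 0, "ry": 0, "rz": 0},
    {"tx": 0, "ty": 0, "tz": 0, "rx": 0, "ry": 0, "rz": 0},
  ],
  fingers=0.014,
)

```text
clock: 34.55
position: [0.6396, 0.1362, 0.0792]
orientation: [-0.606, 0.796, -0.001, 0.001]
force: [-0.0, -0.7, 0.7]
opening: 0.164
grasp_force: 0.0
```

move_arm(
  moves=[
    {"tx": -0.0003, "ty": 0.0042, "tz": 0, "rx": 0, "ry": 0, "rz": 7.5},
    {"tx": -0.0003, "ty": 0.0042, "tz": 0, "rx": 0, "ry": 0, "rz": 7.5},
    {"tx": -0.0003, "ty": 0.0042, "tz": 0, "rx": 0, "ry": 0, "rz": 7.5},
    {"tx": -0.0003, "ty": 0.0042, "tz": 0, "rx": 0, "ry": 0, "rz": 7.5},
    {"tx": -0.0003, "ty": 0.0042, "tz": 0, "rx": 0, "ry": 0, "rz": 7.5},
  ],
)

```text
clock: 35.05
position: [0.6226, 0.1479, 0.0791]
orientation: [-0.315, 0.949, -0.0, 0.001]
force: [1.7, -1.2, -0.0]
opening: 0.161
grasp_force: 0.5
```

move_arm(
  moves=[
    {"tx": -0.0003, "ty": 0.0042, "tz": 0, "rx": 0, "ry": 0, "rz": 7.5},
    {"tx": -0.0003, "ty": 0.0042, "tz": 0, "rx": 0, "ry": 0, "rz": 7.5},
    {"tx": -0.0003, "ty": 0.0042, "tz": 0, "rx": 0, "ry": 0, "rz": 7.5},
    {"tx": -0.0003, "ty": 0.0042, "tz": 0, "rx": 0, "ry": 0, "rz": 7.5},
    {"tx": -0.0003, "ty": 0.0042, "tz": 0, "rx": 0, "ry": 0, "rz": 7.5},
  ],
)

```text
clock: 35.55
position: [0.616, 0.1674, 0.0791]
orientation: [0.007, 1.0, -0.0, 0.001]
force: [0.6, -2.1, 1.0]
opening: 0.166
grasp_force: 0.6
```

move_arm(
  moves=[
    {"tx": -0.0003, "ty": 0.0042, "tz": 0, "rx": 0, "ry": 0, "rz": 7.5},
    {"tx": -0.0003, "ty": 0.0042, "tz": 0, "rx": 0, "ry": 0, "rz": 7.5},
    {"tx": 0, "ty": 0, "tz": 0, "rx": 0, "ry": 0, "rz": 0},
    {"tx": 0, "ty": 0, "tz": 0, "rx": 0, "ry": 0, "rz": 0},
  ],
)

```text
clock: 35.95
position: [0.6169, 0.1759, 0.0784]
orientation: [0.133, 0.991, 0.0, 0.001]
force: [0.4, -0.3, 0.7]
opening: 0.166
grasp_force: 0.0
```

move_arm(
  moves=[
    {"tx": 0, "ty": 0, "tz": -0.02, "rx": 0, "ry": 0, "rz": 0},
    {"tx": 0, "ty": 0, "tz": -0.04, "rx": 0, "ry": 0, "rz": 0},
    {"tx": 0, "ty": 0, "tz": -0.04, "rx": 0, "ry": 0, "rz": 0},
    {"tx": 0.02, "ty": 0, "tz": -0.04, "rx": 0, "ry": 0, "rz": 0},
    {"tx": 0, "ty": 0, "tz": 0, "rx": 0, "ry": 0, "rz": 0},
  ],
)

```text
clock: 36.45
position: [0.5981, 0.1819, 0.225]
orientation: [0.133, 0.991, 0.002, 0.004]
force: [0.8, -0.2, -0.9]
opening: 0.161
grasp_force: 0.0
```

```bash
python3 d.py; python3 - <<'E'
from h import *
g=manip.grab_frame("top")
for q in("panel_grip","filter_panel","fuse_box","pliers","washer_tin"):
    for k in manip.tip_of(q,g)[:1]:print(q,round(k["p"],2),k["pixel"],atz(g,k["pixel"],.044 if q=="panel_grip" else 0).round(3))
E
```

```text
36.45 [0.5981 0.1819 0.225 ] [0.1328 0.9911 0.0023 0.0045] ang 2.87524036271823
wrist tab_post 0.59 [223.0, 277.7] [0.6174 0.1737 0.097 ]
wrist tab_pivot 0.65 [245.7, 282.0] [0.6509 0.1683 0.06  ]
wrist shutter_lip 0.65 [71.2, 290.6] [0.5129 0.2121 0.084 ]
wrist tab 0.86 [[0.606, 0.169], [0.609, 0.183], [0.657, 0.174], [0.654, 0.159]]
wrist sh 0.88 [[0.521, 0.255], [0.494, 0.127], [0.618, 0.099], [0.634, 0.161], [0.611, 0.167], [0.611, 0.178], [0.637, 0.178], [0.647, 0.225]]
scene tab_post 0.42 [189.5, 305.1] [0.6097 0.17   0.097 ]
scene tab_pivot 0.71 [196.0, 313.6] [0.6447 0.1724 0.06  ]
scene shutter_lip 0.64 [199.2, 261.8] [0.5166 0.219  0.084 ]
scene tab 0.44 [[0.627, 0.2], [0.661, 0.172], [0.629, 0.14], [0.595, 0.168]]
scene sh 0.78 [[0.617, 0.104], [0.632, 0.169], [0.614, 0.178], [0.644, 0.224], [0.525, 0.262], [0.491, 0.125]]
top shutter_lip 0.97 [207.9, 277.4] [0.5043 0.2096 0.084 ]
top tab 0.53 [[0.517, 0.255], [0.592, 0.237], [0.58, 0.19], [0.504, 0.209]]
top sh 0.64 [[0.6, 0.236], [0.523, 0.255], [0.51, 0.212]]
panel_grip 0.62 [235.3, 217.0] [0.446 0.36  0.044]
filter_panel 0.86 [238.8, 218.3] [0.442 0.365 0.   ]
fuse_box 0.55 [195.2, 379.0] [ 0.55  -0.046  0.   ]
pliers 0.94 [299.8, 256.0] [0.29  0.268 0.   ]
washer_tin 0.84 [170.6, 218.8] [0.622 0.367 0.   ]
```

```bash
python3 -c "
from workcell import manip
print(manip.finish_job())"
```

```text
the job is handed in; nothing more can be done
None
```

I handed the job in at 36 s, and my last measurements show every step met: the panel flat in the tray, the shutter shut against its stop and the tab back within about 0.05 rad of the middle; the pliers and tin read within about 8 mm and the carton about 10 mm of where they started. My first try at the tab missed it, and my second clamped the ridge's end at about 24 N, but neither did any lasting harm.

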